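Pack a layer of biscuit tins against a straightedge

TASK

Slide the pie dish along the counter, without lifting it, onto the free ring mark; then lay the straightedge flush along the slab edge it was blocking (the edge beside the two end-to-end outlines). Then pack all the tins on the slab in the outlined interlocking layer, filling the two end-to-end outlines along the straightedge and putting any others in crosswise outlines, without disturbing the other kitchen things.

Things in the scene. Friction and masses are not known exactly. Their poses are not given: they have to be found in the camera images.
- slab: Fixed marble packing slab, 190 (its x) x 160 (its y) x 10 mm thick, lying on the counter; origin at the centre of its underside, z up. Five hairline outlines on top show the layer of tins: two end to end along its +y edge (the edge on the dish's side), three crosswise behind them.
- edge (a point): Middle of the slab's +y edge, on its top (slab frame 0, 80, 10 mm): the edge the straightedge goes against; it runs along slab x.
- place0 (a point): Centre of outline 0 on the slab's top at (-45, 49) mm from the slab's centre in slab x, y; here the long side of a tin runs along slab x (end-to-end row next to the straightedge). Axes as the slab's.
- place1 (a point): Centre of outline 1 on the slab's top at (45, 49) mm from the slab's centre in slab x, y; here the long side of a tin runs along slab x (end-to-end row next to the straightedge). Axes as the slab's.
- place2 (a point): Centre of outline 2 on the slab's top at (-60, -26) mm from the slab's centre in slab x, y; here the long side of a tin runs along slab y (crosswise). Axes as the slab's.
- place3 (a point): Centre of outline 3 on the slab's top at (0, -26) mm from the slab's centre in slab x, y; here the long side of a tin runs along slab y (crosswise). Axes as the slab's.
- place4 (a point): Centre of outline 4 on the slab's top at (60, -26) mm from the slab's centre in slab x, y; here the long side of a tin runs along slab y (crosswise). Axes as the slab's.
- mark_to: Free round mark, a thin dark ring (140 mm across) let flush into the counter, at the left; origin at its centre. The dish goes here.
- dish: Round white ceramic pie dish, open on top, 130 mm across at the rim (120 at the foot), 42 mm high, wall 9 mm thick, floor 6 mm, 0.45 kg; origin at the centre of its underside. Starts on another ring mark, close beside the slab's +y edge, in the straightedge's way. Can be pinched by its wall from above, or pushed.
- straightedge: Steel straightedge: bar 200 (its x) x 36 (its y) x 20 mm high, with an upright wooden grip on top in the middle, 60 (x) x 14 (y) mm, from 20 to 58 mm height; origin at the centre of its underside, z up. Both long faces are alike.
- tin0: Flat steel tin with lid, 84 (its x) x 54 (its y) x 28 mm high, with a wooden grip on the lid 44 (x) x 14 (y) mm, from 28 to 50 mm height; 0.16 kg; origin at the centre of its underside. All tins are alike; three to five are present.
- tin1: Flat steel tin with lid, 84 (its x) x 54 (its y) x 28 mm high, with a wooden grip on the lid 44 (x) x 14 (y) mm, from 28 to 50 mm height; 0.16 kg; origin at the centre of its underside. All tins are alike; three to five are present.
- tin2: Flat steel tin with lid, 84 (its x) x 54 (its y) x 28 mm high, with a wooden grip on the lid 44 (x) x 14 (y) mm, from 28 to 50 mm height; 0.16 kg; origin at the centre of its underside. All tins are alike; three to five are present.
- tin3: Flat steel tin with lid, 84 (its x) x 54 (its y) x 28 mm high, with a wooden grip on the lid 44 (x) x 14 (y) mm, from 28 to 50 mm height; 0.16 kg; origin at the centre of its underside. All tins are alike; three to five are present.
- tin4: Flat steel tin with lid, 84 (its x) x 54 (its y) x 28 mm high, with a wooden grip on the lid 44 (x) x 14 (y) mm, from 28 to 50 mm height; 0.16 kg; origin at the centre of its underside. All tins are alike; three to five are present.
- bowl: Bystander: glass bowl, 124 mm across, 60 mm high; origin at the underside.
- whisk: Bystander: steel whisk, 250 mm long, 55 mm high, lying; origin under its middle.
- spatula: Bystander: teal silicone spatula lying flat; origin under its middle.
- cup: Bystander: white coffee cup, 64 mm across, 55 mm high; origin at the underside.
- cellar: Bystander: small amber glass salt cellar, 42 mm across, 45 mm high, near the tins; origin at the underside.
- jar: Bystander: glass jar, 60 mm across, 90 mm high; origin at the underside.

How it is judged:
By the outcome, as a careful person would: the job done as asked, in the order asked, and still so for the second after the job is handed in, with the robot touching nothing.
Of tin0, tin1, tin2, tin3, tin4 only 3 to 5 are there at a start; the rules pass over those that are not, and their reading is None.
At some moment in a run one of tin0, tin1, tin2, tin3, tin4, dish, straightedge may be knocked a few centimetres aside while the robot is not near it.
Once in a run the grip may slacken for a moment while it holds something.
It also fails if it takes over 210 s, if anything falls off the work surface, if the arm or the gripper's body presses on something with over 40 N, if the wrist force passes 120 N, or if a joint passes its speed limit or range.

ROBOT

A 7-joint arm with a two-finger parallel gripper is mounted at the origin on the work surface. World frame = base frame: x ahead of the robot, y to its left, z up, the work surface at z = 0. Lengths are in m, angles in degrees, forces in N, time in s.
With the tool pointing down it reaches from about 0.425 to 0.95 m from the base axis. Payload 4.7 kg.
Tool frame: the origin (TCP) lies midway between the tips of the shut fingers; the grasp point (between the pads) lies 19 mm behind it; z points along the fingers, y is the direction in which the jaws open and shut (so a half turn about z gives the same grasp; the last joint's range is limited). The gripper opens to 85 mm and grips with 20 to 120 N. Pads are 22 mm wide; open, the fingers measure 114 mm over their backs; the gripper's body (76 mm by 85 mm) begins 54 mm behind the grasp point. The pads swing forward as they close: fully open they stand 13 mm farther back than shut.
Start: joints at [-70.926, 26.849, -2.785, 87.806, 1.381, 65.374, -4.715], TCP at [0.239, 0.631, 0.231] pointing down, gripper open.
Joint ranges: [-148.3, 148.3], [-19.14, 114.17], [-79.39, 73.82], [5.75, 140.21], [-59.74, 239.74], [12.07, 113.84], [-152.46, 152.46]. Speed limits (degrees/s): [147.25, 147.25, 180, 180, 180, 180, 180].

INTERFACE

Orientations are given as [roll, pitch, yaw] about the fixed x, y, z axes, in that order (R = Rz(yaw) Ry(pitch) Rx(roll)).
In Python, from bench import bot, imaging gives the robot as it stands.
- The arm moves only by the tool send_rows, never from a script. Its arguments are lists of equal length, an entry for each row: "fingers": the finger opening in cm, from 0 to 8.54; "offset": the shift along the tool's x, y, z in cm, a list of three; "twist": the turn about the tool's z in rad. A call has 1 to 20 rows; each row is the pose to reach, as a shift and turn from the pose measured when the call began, along the tool's axes at that moment; what a row does not reach only later rows make up. A row lasts 1/10 s, in which the tool goes at most 50 mm and 8.59 degrees, less where a joint would pass 70% of its speed; a pose out of reach is approached as far as the arm can. A call with a gripper value outside its range is refused whole. The fingers move at their own pace and stop on an object; the grip force is fixed at half the most. Time passes only in rows, so rows that repeat a pose let the fingers close. It gives the time, the measured TCP pose, the force and the opening at its end, in the units of the state.
- bot.read_state(): the state, without advancing time (a new reading comes with each control period).
- imaging.read_camera(name): name is "side" or "top"; returns the picture (384x512x3 uint8, red, green, blue); there is no depth.
- imaging.calibration(name): a dict with "fovy" (degrees; the focal length in pixels is half the picture's height over the tangent of half this angle, whatever the lens; pixels are square), "cx", "cy" (the principal point, pixels), "R" (3x3) and "t" (3): a world point X has camera coordinates R X + t. Camera axes: x right, y down, z forward; pixel columns grow to the right and rows downward; lengths in m; the calibration is good to about 2 mm. A picture is of the moment at which its call begins. calibration takes no time and is no camera call.
- bot.hand_in(): hands the job in, once; it reports no verdict.
The state is a dict: "time": time; "joint_pos": joint angles; "joint_velocities": joint speeds; "joint_torque": joint torques, N m; "tool_pos": TCP position; "ee_rot": TCP orientation; "force": force on the tool from outside, world axes, zero at the start; "torque": the same for the moment, N m; "width": finger opening in m.
Only numpy, scipy, OpenCV 4.12 (cv2) and the standard library are available. Lean on these libraries where they do the work, as an engineer would, in place of code of your own. Each camera call takes 0.05 s, during which the arm holds its last target.

## Working session

There is one attempt and no reset: what is moved stays moved. The work goes in short steps, Python scripts to look and compute and a tool call to move; the robot and the scene stay as the last step left them, time stands still between calls to the robot, and variables do not carry over. Pictures are saved under pics/ and viewed, and the job is handed in when it is done.

Besides the shell and the picture viewer there is one more tool, called after ">>>" as name(argument=value, ...), one argument or row to a line, values as JSON. send_rows: Moves the arm, as the interface text tells. Its arguments: {"type":"object","properties":{"fingers":{"type":"array"},"offset":{"type":"array"},"twist":{"type":"array"}},"required":["fingers","offset","twist"]}

```bash
ls; mkdir -p pics; python3 - <<'E'
from bench import bot, imaging
import cv2
for n in("side","top"):
    im=imaging.read_camera(n); cv2.imwrite(f"pics/{n}0.png",cv2.resize(im[:,:,::-1],(800,600),interpolation=cv2.INTER_CUBIC)); cv2.imwrite(f"pics/raw_{n}0.png",im[:,:,::-1])
    print(n,imaging.calibration(n))
print(bot.read_state())
E
```

```text
pics
side {'fovy': 43.5311499441613, 'cx': 251.50198839772264, 'cy': 181.71639278693053, 'R': array([[ 0.98643804, -0.16354636, -0.01387715],
       [-0.12417317, -0.68831273, -0.71470736],
       [ 0.10733597,  0.7067377 , -0.69928593]]), 't': array([-0.5231101 ,  0.12130125,  1.28732781])}
top {'fovy': 51.3826699217261, 'cx': 256.4218099367716, 'cy': 190.95584733300456, 'R': array([[ 0.00453005, -0.99970959,  0.02366894],
       [-0.99663511, -0.00645072, -0.08171191],
       [ 0.08184086, -0.02321914, -0.9963749 ]]), 't': array([0.01838512, 0.53216945, 1.21457352])}
{'time': 0.1, 'joint_pos': array([-70.9253432 ,  26.89381147,  -2.78558778,  87.86763892,
         1.38256054,  65.37486602,  -4.71489079]), 'joint_velocities': array([-0.01265091, -0.07787504,  0.03312161, -0.04140591,  0.1114747 ,
        0.03794661,  0.07592419]), 'joint_torque': array([ 9.55221221e-04, -5.11515355e+01, -4.67377261e-02, -2.38389999e+01,
        1.08414548e-02,  4.43612138e-03,  3.24355096e-05]), 'tool_pos': array([0.2387265 , 0.63080875, 0.23034757]), 'ee_rot': array([-1.79897409e+02,  4.58080414e-03,  1.59273605e+02]), 'force': array([-0.49894902,  0.33617876, -0.39764791]), 'torque': array([-0.0129064 ,  0.02045113,  0.00052972]), 'width': 0.08536540128456056}
```

View pics/side0.png

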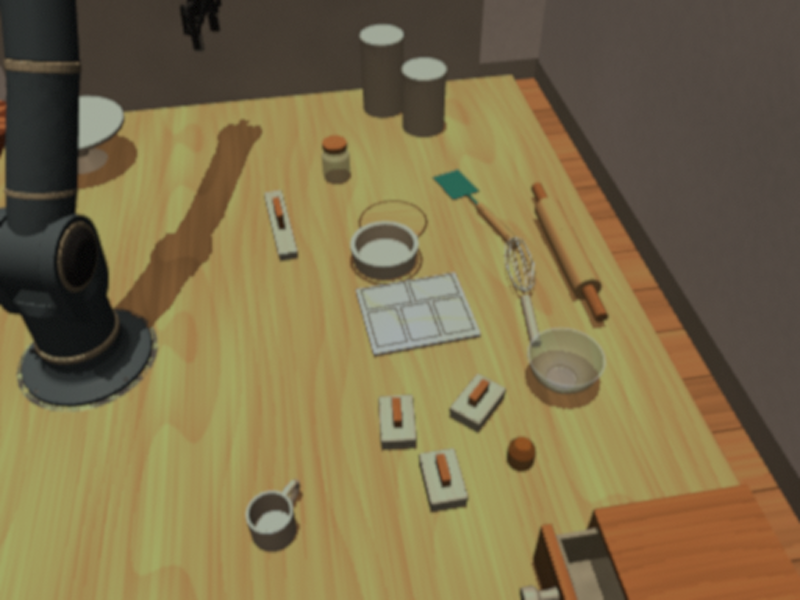

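View pics/top0.png

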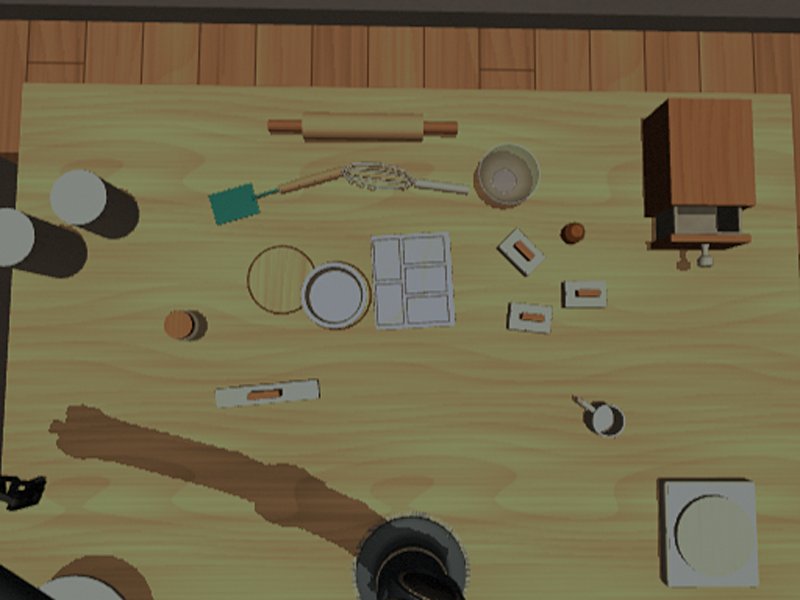

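```bash
cat > h.py <<'E'
import numpy as np, cv2
from bench import bot, imaging
C={n:imaging.calibration(n) for n in("side","top")}
def f(n): return 192/np.tan(np.radians(C[n]["fovy"]/2))
def proj(n,X):
    c=C[n]; X=np.atleast_2d(X); P=X@c["R"].T+c["t"]; return P[:,:2]/P[:,2:]*f(n)+[c["cx"],c["cy"]]
def back(n,uv,z=0.):
    c=C[n]; uv=np.atleast_2d(np.asarray(uv,float)); d=np.c_[(uv-[c["cx"],c["cy"]])/f(n),np.ones(len(uv))]@c["R"]; o=-c["R"].T@c["t"]
    s=(z-o[2])/d[:,2]; return (o+d*s[:,None])[:,:2]
def crop(im,r,k,name):
    x0,y0,x1,y1=r; o=cv2.resize(im[y0:y1,x0:x1,::-1],None,fx=k,fy=k,interpolation=cv2.INTER_CUBIC)
    o=cv2.convertScaleAbs(o,alpha=1.5); 
    for x in range((x0+9)//10*10,x1,10): cv2.putText(o,str(x),(int((x-x0)*k),8),0,.3,(255,255,255)); cv2.line(o,(int((x-x0+.5)*k),10),(int((x-x0+.5)*k),16),(0,0,255),1)
    for y in range((y0+9)//10*10,y1,10): cv2.putText(o,str(y),(0,int((y-y0)*k)+4),0,.3,(255,255,255)); cv2.line(o,(20,int((y-y0+.5)*k)),(26,int((y-y0+.5)*k)),(0,0,255),1)
    cv2.imwrite(name,o)
E
python3 - <<'E'
import cv2
from h import *
im=cv2.imread("pics/raw_top0.png")[:,:,::-1]
crop(im,(130,140,300,265),4.7,"pics/c1.png"); crop(im,(300,130,410,210),7,"pics/c2.png")
for n,uv in dict(slab=(264,179),tin=(333,161),tin_=(374,188),t3=(339,203),str=(171,252),dish=(214,189),mark=(180,179)).items(): print(n,back("top",[uv]))
E
```

```text
slab [[ 0.57190216 -0.00297755]]
tin [[ 0.63115946 -0.2227726 ]]
tin_ [[ 0.54566715 -0.35263677]]
t3 [[ 0.49734277 -0.24031613]]
str [[0.34243603 0.28456516]]
dish [[0.53913921 0.15428271]]
mark [[0.57000189 0.26138617]]
```

View pics/c1.png

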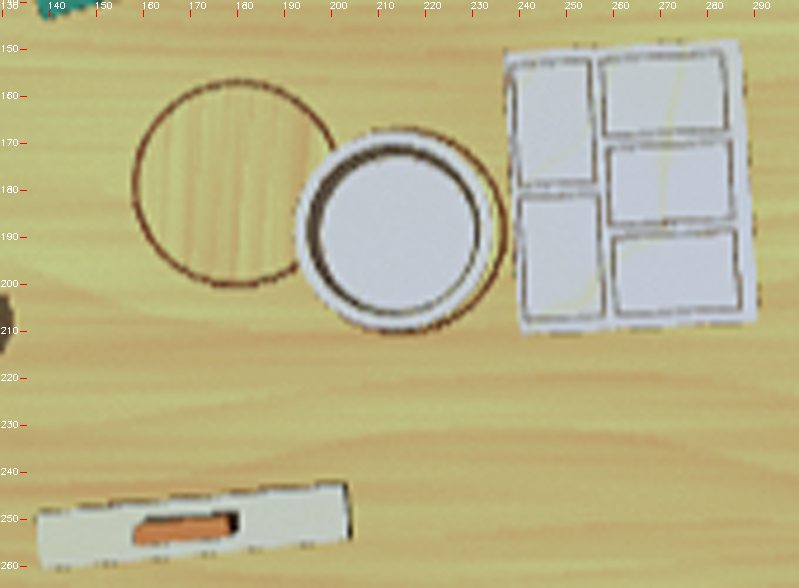

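View pics/c2.png

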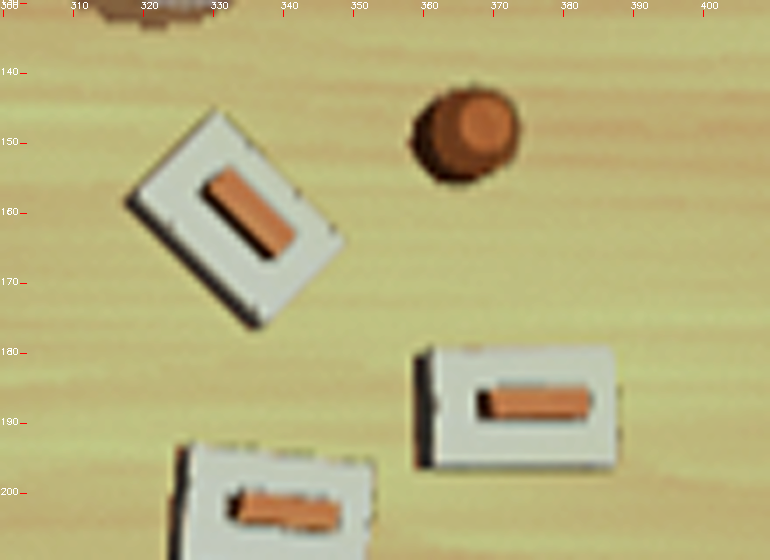

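```bash
cat >> h.py <<'E'
def white(im,thr=45):
    h=cv2.cvtColor(np.ascontiguousarray(im),cv2.COLOR_RGB2HSV); return ((h[:,:,1]<thr)&(h[:,:,2]>100)).astype(np.uint8)
def rects(im,box,z,amin=150,grip=True,thr=45,n="top"):
    """white blobs in box -> world centre, size, angle of long side"""
    K=4; x0,y0,x1,y1=box
    big=cv2.resize(im[y0:y1,x0:x1],None,fx=K,fy=K,interpolation=cv2.INTER_LINEAR)
    m=white(big,thr); out=[]
    cs,_=cv2.findContours(m,cv2.RETR_EXTERNAL,cv2.CHAIN_APPROX_NONE)
    for c in cs:
        if cv2.contourArea(c)<amin*K*K: continue
        p=(c[:,0,:]+.5)/K-.5+[x0,y0]
        w=back(n,p,z)
        (cx,cy),(a,b),an=cv2.minAreaRect((w*1000).astype(np.float32))
        if a<b: a,b=b,a; an+=90
        out.append((cx,cy,a,b,(an+90)%180-90))
    return out
E
python3 - <<'E'
from h import *
im=cv2.imread("pics/raw_top0.png")[:,:,::-1]
np.set_printoptions(precision=1,suppress=True)
h=cv2.cvtColor(np.ascontiguousarray(im),cv2.COLOR_RGB2HSV); print(h[200,330],h[250,150],h[190,215],h[160,250],h[220,250],h[170,235],h[170,362])
for nm,b,z in(("tins",(310,140,400,220),.028),("slab",(236,140,300,220),.010),("dish",(188,160,237,216),.042),("str",(130,235,210,270),.020)):
  for r in rects(im,b,z): print(nm,np.array(r))
E
```

```text
[ 47  17 134] [ 43  23 134] [106  20 140] [100  17 138] [ 21 109 126] [ 26  95 126] [ 31  83 129]
tins [ 495.8 -234.4   82.1   53.7   83.8]
tins [ 544.5 -345.1   81.    53.1  -89.9]
tins [ 628.  -219.8   82.    52.2   44.8]
slab [570.7  -1.6 192.1 160.7   3.7]
dish [537.3 153.  128.1 127.4 -89.5]
str [345.2 282.2 200.   37.9 -84.2]
```

```bash
cat >> h.py <<'E'
def wrap(a,p=360): return (a+p/2)%p-p/2
def go(x,y,z,yaw):
    """offsets (cm), twist (rad) from now to TCP x,y,z (mm) with yaw (mod 180)"""
    s=bot.read_state(); p=np.array(s["tool_pos"])*1000; psi=s["ee_rot"][2]
    from scipy.spatial.transform import Rotation as Ro
    M=Ro.from_euler("xyz",s["ee_rot"],degrees=True).as_matrix()
    d=M.T@(np.array([x,y,z])-p)/10; dy=wrap(yaw-psi,180)
    # keep j7 in range is up to caller; prints alternatives
    print("now",p.round(1),s["ee_rot"].round(1),"off cm",d.round(2),"twist",round(-np.radians(dy),3),"j7",s["joint_pos"][6].round(0),"w",round(s["width"]*1000,1),"t",s["time"])
E
python3 - <<'E'
from h import *
from scipy.optimize import least_squares
np.set_printoptions(precision=1,suppress=True)
im=cv2.imread("pics/raw_top0.png")[:,:,::-1]
# darkest radial point around ring guess
g=cv2.cvtColor(np.ascontiguousarray(im),cv2.COLOR_RGB2GRAY).astype(np.float32)
def ring(c,ang,r=(62,76)):
    pts=[]
    for a in np.radians(ang):
        R=np.arange(r[0],r[1],.5); W=np.c_[c[0]+R*np.cos(a),c[1]+R*np.sin(a),0*R]
        uv=proj("top",W).astype(np.float32); v=cv2.remap(g,uv[:,:1],uv[:,1:],cv2.INTER_LINEAR)[:,0]
        w=np.clip(np.median(v)-10-v,0,None)
        if w.sum()>0: pts.append(W[:,:2].T@w/w.sum())
    return np.array(pts)
c=np.array([570,261.])/1000*1000
import h
_p=h.proj
proj=lambda n,W:_p(n,W/1000)
for _ in range(4):
    P=ring(c,np.arange(-20,200,3))
    s=least_squares(lambda q:np.hypot(P[:,0]-q[0],P[:,1]-q[1])-q[2],[*c,70],loss="soft_l1").x; c=s[:2]; print(s,len(P))
# dish rim
x0=np.array([537,153.])
go(*(560,215,150),150)
E
```

```text
[571.5 261.4  68. ] 74
[571.5 261.4  68. ] 74
[571.5 261.4  68. ] 74
[571.5 261.4  68. ] 74
now [238.7 630.8 230.3] [-179.9    0.   159.3] off cm [-44.8 -27.5   8.1] twist 0.162 j7 -5.0 w 85.4 t 0.1
```

```bash
python3 - <<'E'
from h import *
go(555.2,209.7,110,162.5)
print(back("top",[(115,207)],.09))
E
```

```text
now [238.7 630.8 230.3] [-179.9    0.   159.3] off cm [-44.5  -28.16  12.09] twist -0.056 j7 -5.0 w 85.4 t 0.1
[[0.47724747 0.4317004 ]]
```

>>> send_rows(
  fingers=[4,4,4,4,4,4,4,4,4,4,4,4,4,4,4,4],
  offset=[
    [-4,-2.5,0],
    [-8,-5,0],
    [-12,-7.5,0],
    [-16,-10,0],
    [-20,-12.6,0],
    [-24,-15.2,0],
    [-28,-17.7,0],
    [-32,-20.2,1],
    [-36,-22.8,3],
    [-40,-25.3,6],
    [-44.5,-28.2,9],
    [-44.5,-28.2,12.1],
    [-44.5,-28.2,12.1],
    [-44.5,-28.2,12.1],
    [-44.5,-28.2,12.1],
    [-44.5,-28.2,12.1],
  ],
  twist=[0,0,0,0,0,0,-0.056,-0.056,-0.056,-0.056,-0.056,-0.056,-0.056,-0.056,-0.056,-0.056],
)

```text
time: 1.7
tool_pos: [0.5554, 0.2116, 0.1118]
ee_rot: [179.9, 0.1, 162.6]
force: [-0.6, -0.8, 0.6]
width: 0.0404
```

```bash
python3 - <<'E'
from h import *
go(555.2,209.7,13,162.5)
im=imaging.read_camera("side"); crop(im,(190,90,330,240),4,"pics/s1.png")
E
```

```text
now [555.4 211.6 111.8] [1.799e+02 1.000e-01 1.626e+02] off cm [-0.02 -0.2   9.88] twist 0.002 j7 51.0 w 40.4 t 1.7
```

View pics/s1.png

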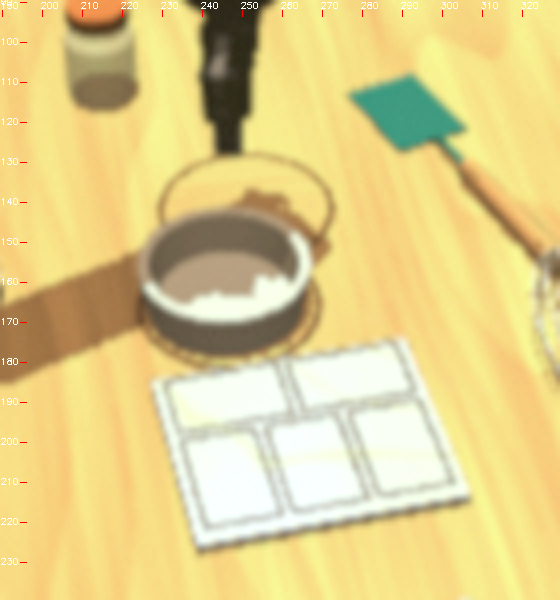

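>>> send_rows(
  fingers=[4,4,4,4,4,4,4,4,4,0,0,0,0,0,0,0],
  offset=[
    [0,-0.2,2],
    [0,-0.2,4],
    [0,-0.2,6],
    [0,-0.2,8],
    [0,-0.2,9],
    [0,-0.2,9.8],
    [0,-0.2,9.8],
    [0,-0.2,9.8],
    [0,-0.2,9.8],
    [0,-0.2,9.8],
    [0,-0.2,9.8],
    [0,-0.2,9.8],
    [0,-0.2,9.8],
    [0,-0.2,9.8],
    [0,-0.2,9.8],
    [0,-0.2,9.8],
  ],
  twist=[0,0,0,0,0,0,0,0,0,0,0,0,0,0,0,0],
)

```text
time: 3.35
tool_pos: [0.5572, 0.208, 0.0155]
ee_rot: [180.0, 0.3, 162.7]
force: [3.0, -3.1, 8.4]
width: 0.0101
```

```bash
python3 - <<'E'
from h import *
print(bot.read_state()["force"],bot.read_state()["torque"])
go(555.2+34.2,209.7+108.4,13,162.5)
im=imaging.read_camera("side"); crop(im,(190,90,330,240),4,"pics/s2.png")
E
```

```text
[ 2.950893   -3.12344264  8.39786305] [-1.55771634  0.11686253  0.45208868]
now [557.2 208.   15.5] [180.    0.3 162.7] off cm [ 0.19 11.47  0.25] twist 0.004 j7 52.0 w 10.1 t 3.35
```

View pics/s2.png

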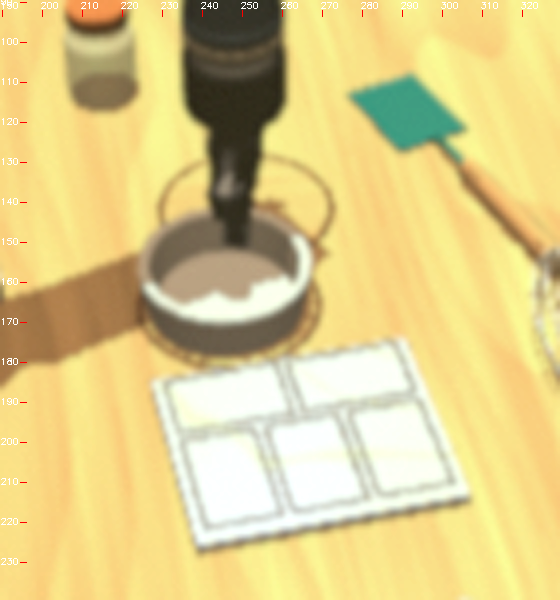

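>>> send_rows(
  fingers=[0,0,0,0,0,0,0,0,0,0,0,0,0,0,0,0,0,0],
  offset=[
    [0,0.4,0.1],
    [0,1.0,0.1],
    [0,1.8,0.1],
    [0,2.6,0.1],
    [0,3.4,0.1],
    [0,4.2,0.1],
    [0,5.0,0.1],
    [0,5.8,0.1],
    [0,6.6,0.1],
    [0,7.4,0.1],
    [0,8.2,0.1],
    [0,9.0,0.1],
    [0,9.8,0.1],
    [0,10.6,0.1],
    [0,11.1,0.1],
    [0,11.35,0.1],
    [0,11.35,0.1],
    [0,11.35,0.1],
  ],
  twist=[0,0,0,0,0,0,0,0,0,0,0,0,0,0,0,0,0,0],
)

```text
time: 5.2
tool_pos: [0.5894, 0.3115, 0.0146]
ee_rot: [-179.5, 0.2, 162.7]
force: [-2.9, -6.8, 8.3]
width: 0.0101
```

```bash
cat >> h.py <<'E'
def shot(tag):
    o={}
    for n in("top","side"):
        o[n]=imaging.read_camera(n); cv2.imwrite(f"pics/raw_{n}_{tag}.png",o[n][:,:,::-1])
    return o
E
python3 - <<'E'
from h import *
print(bot.read_state()["force"])
go(589,317,15,162.5)
o=shot("d1"); crop(o["side"],(190,90,330,240),4,"pics/s3.png");crop(o["top"],(130,140,260,265),5,"pics/t3.png")
E
```

```text
[-2.90820857 -6.80959562  8.26713173]
now [589.4 311.5  14.6] [-179.5    0.2  162.7] off cm [ 0.2   0.52 -0.05] twist 0.004 j7 45.0 w 10.1 t 5.2
```

View pics/s3.png

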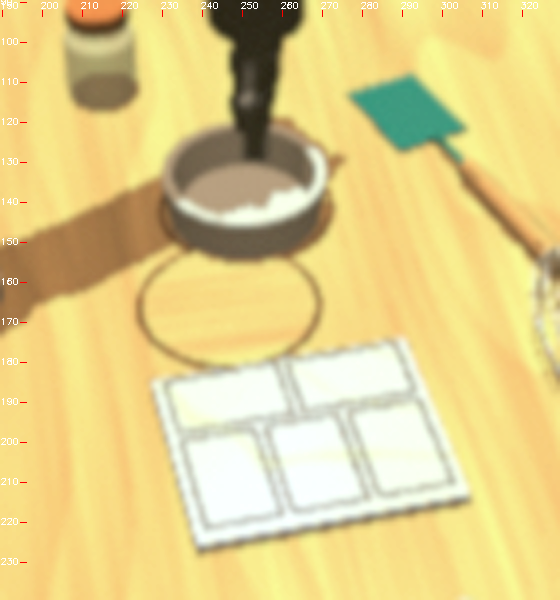

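View pics/t3.png

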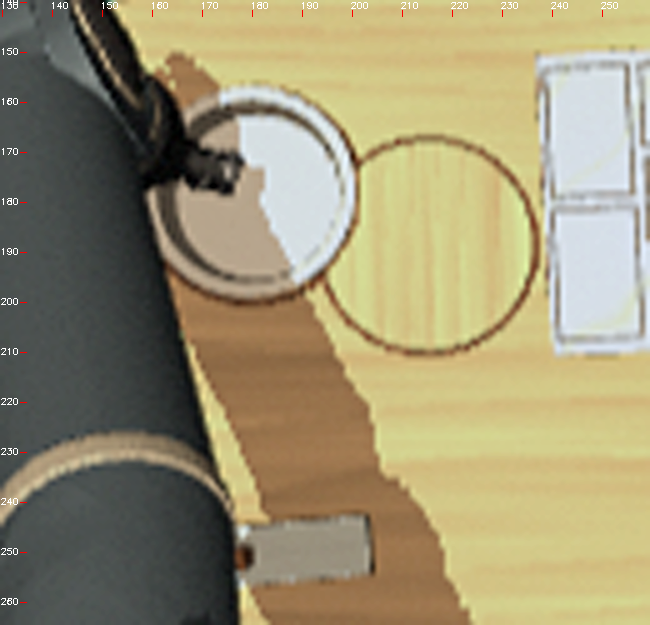

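```bash
python3 - <<'E'
from h import *
np.set_printoptions(precision=4,suppress=True)
print(back("top",[(200,178),(178,157),(180,200.2)],.042))
print("expected right rim px of dish at mark",proj("top",[[.5715,.2614-.065,.042],[.5715+.065,.2614,.042],[.5715-.065,.2614,.042]]))
E
```

```text
[[0.5688 0.1937]
 [0.6328 0.2617]
 [0.5008 0.253 ]]
expected right rim px of dish at mark [[199.1405 177.1241]
 [178.1368 155.8163]
 [177.2528 198.308 ]]
```

>>> send_rows(
  fingers=[0,0,0,0,0,0,0,0],
  offset=[
    [-0.1,0.2,0.1],
    [-0.25,0.4,0.1],
    [-0.4,0.65,0.1],
    [-0.5,0.8,0.1],
    [-0.5,0.8,0.1],
    [-0.5,0.8,0.1],
    [-0.5,0.8,0.1],
    [-0.5,0.8,0.1],
  ],
  twist=[0,0,0,0,0,0,0,0],
)

```text
time: 6.1
tool_pos: [0.5938, 0.3123, 0.0143]
ee_rot: [-178.9, -0.1, 162.6]
force: [-8.0, -8.5, 13.4]
width: 0.0098
```

```bash
python3 - <<'E'
from h import *
print(bot.read_state()["force"])
go(593.9,314.5,15,162.5)
o=shot("d2"); crop(o["top"],(140,140,230,215),8,"pics/t4.png")
E
```

```text
[-7.96781344 -8.4635602  13.37249026]
now [593.8 312.3  14.3] [-1.789e+02 -1.000e-01  1.626e+02] off cm [ 0.06  0.21 -0.07] twist 0.002 j7 45.0 w 9.8 t 6.1
```

View pics/t4.png

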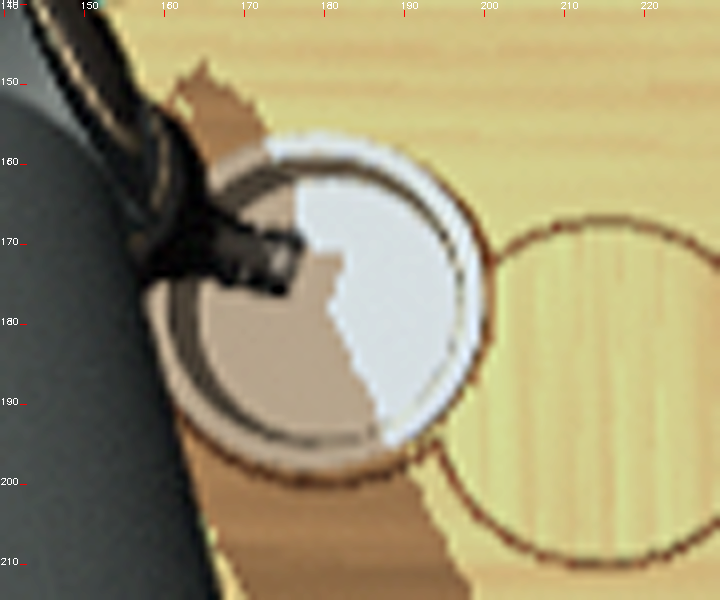

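>>> send_rows(
  fingers=[0,0,0,0,0,0,0],
  offset=[
    [0,0.2,0.0],
    [0,0.4,0.0],
    [0,0.6,0.0],
    [0.0,0.75,0.0],
    [0,0.75,0.0],
    [0,0.75,0],
    [0,0.75,0],
  ],
  twist=[0,0,0,0,0,0,0],
)

```text
time: 6.9
tool_pos: [0.5946, 0.3144, 0.0144]
ee_rot: [-178.3, -0.3, 162.5]
force: [-4.8, -7.7, 8.9]
width: 0.0092
```

>>> send_rows(
  fingers=[4,4,4,4,4,4,4,4,4,4,4,4],
  offset=[
    [0,0,0],
    [0,0,0],
    [0,0,0],
    [0,0,0],
    [0,0,-1],
    [0,0,-2],
    [0,0,-4],
    [0,0,-6],
    [0,0,-8],
    [0,0,-11],
    [0,0,-15],
    [0,0,-17],
  ],
  twist=[0,0,0,0,0,0,0,0,0,0,0,0],
)

```text
time: 8.1
tool_pos: [0.5987, 0.3198, 0.1895]
ee_rot: [-178.6, -0.1, 162.5]
force: [-0.1, 0.2, 0.7]
width: 0.0398
```

>>> send_rows(
  fingers=[4,4,4,4,4,4,4,4,4,4],
  offset=[
    [2,2,0],
    [6,2,0],
    [10,2,0],
    [15,2,0],
    [20,2,0],
    [23,2,0],
    [25,2,0],
    [25,2,0],
    [25,2,0],
    [25,2,0],
  ],
  twist=[0,0,0,0,0,0,0,0,0,0],
)

```text
time: 9.1
tool_pos: [0.368, 0.4135, 0.1898]
ee_rot: [-178.7, 0.0, 162.4]
force: [0.3, -0.2, -0.1]
width: 0.0403
```

```bash
python3 - <<'E'
from h import *
np.set_printoptions(precision=1,suppress=True)
o=shot("d3"); crop(o["top"],(110,140,270,260),5,"pics/t5.png"); crop(o["side"],(160,90,310,240),4,"pics/s5.png")
im=o["top"]
for nm,b,z in(("tins",(310,140,400,220),.028),("slab",(236,140,300,220),.010),("dish",(145,145,215,216),.042),("str",(130,235,210,270),.020)):
  for r in rects(im,b,z): print(nm,np.array(r))
go(345,282,100,0)
E
```

```text
tins [ 495.7 -234.4   82.2   53.9   83.2]
tins [ 544.3 -345.    81.2   53.   -89.6]
tins [ 628.  -219.8   82.    52.2   44.8]
slab [570.7  -1.7 192.2 160.8   3.7]
dish [572.9 260.4 128.5 127.9   1.4]
str [348.8 247.2 130.6  37.8 -84.2]
now [367.8 413.4 189.4] [-178.6   -0.   162.4] off cm [ -1.8 -13.    9.2] twist -0.308 j7 20.0 w 40.2 t 9.2
```

View pics/t5.png

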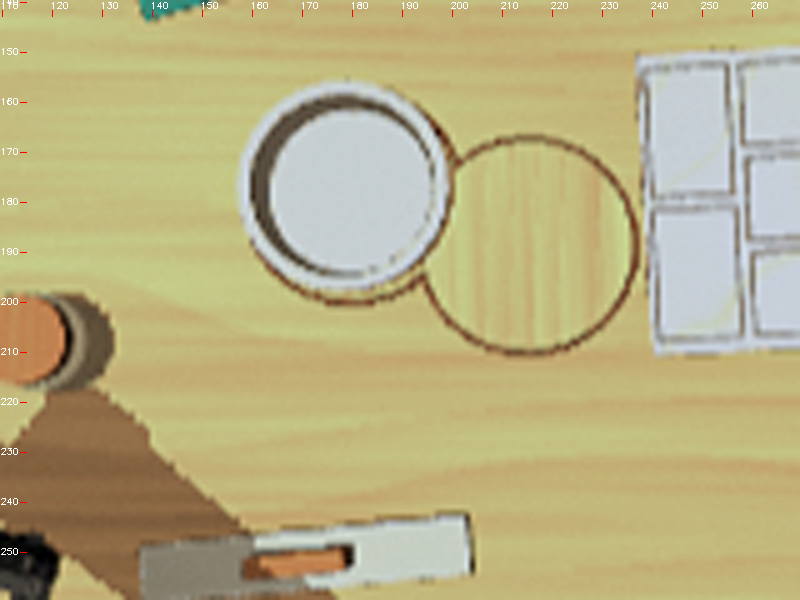

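View pics/s5.png

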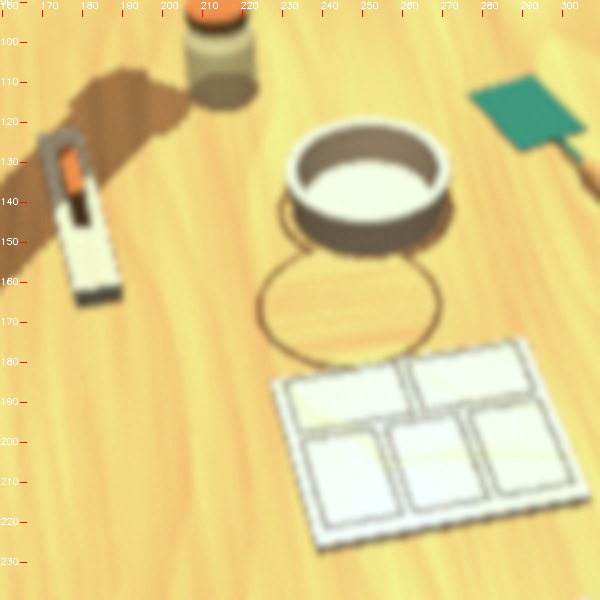

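```bash
python3 - <<'E'
from h import *
go(345.2,282.2,90,95.8)
E
```

```text
now [367.8 413.4 189.4] [-178.6   -0.   162.4] off cm [ -1.83 -12.95  10.25] twist 1.162 j7 20.0 w 40.2 t 9.2
```

>>> send_rows(
  fingers=[5,5,5,5,5,5,5,5,5,5,5,5,5,5],
  offset=[
    [-0.5,-2,0],
    [-0.9,-5,0],
    [-1.3,-9,2],
    [-1.8,-12,4],
    [-1.83,-12.95,6],
    [-1.83,-12.95,8],
    [-1.83,-12.95,10.2],
    [-1.83,-12.95,10.2],
    [-1.83,-12.95,10.2],
    [-1.83,-12.95,10.2],
    [-1.83,-12.95,10.2],
    [-1.83,-12.95,10.2],
    [-1.83,-12.95,10.2],
    [-1.83,-12.95,10.2],
  ],
  twist=[0.14,0.28,0.42,0.56,0.7,0.84,0.98,1.162,1.162,1.162,1.162,1.162,1.162,1.162],
)

```text
time: 10.6
tool_pos: [0.3453, 0.2822, 0.0907]
ee_rot: [-179.5, 1.2, 95.8]
force: [0.6, -0.0, -0.1]
width: 0.0497
```

```bash
python3 - <<'E'
from h import *
o=shot("g1"); crop(o["top"],(110,200,240,290),6,"pics/t6.png"); crop(o["side"],(130,50,250,180),4.6,"pics/s6.png")
go(345.2,282.2,26,95.8)
E
```

```text
now [345.2 282.2  90.6] [-179.5    1.2   95.8] off cm [0.14 0.06 6.45] twist -0.0 j7 -32.0 w 49.9 t 10.7
```

View pics/s6.png

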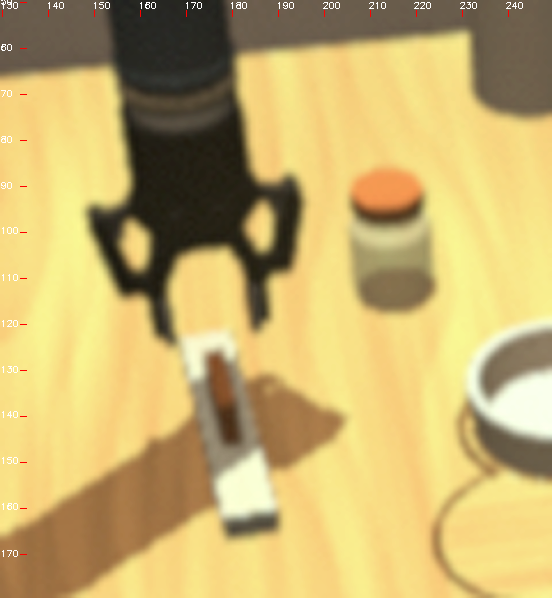

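>>> send_rows(
  fingers=[5,5,5,5,5,5,0,0,0,0,0,0,0,0],
  offset=[
    [0.14,0.06,2],
    [0.14,0.06,4],
    [0.14,0.06,5.5],
    [0.14,0.06,6.4],
    [0.14,0.06,6.4],
    [0.14,0.06,6.4],
    [0.14,0.06,6.4],
    [0.14,0.06,6.4],
    [0.14,0.06,6.4],
    [0.14,0.06,6.4],
    [0.14,0.06,6.4],
    [0.14,0.06,6.4],
    [0.14,0.06,6.4],
    [0.14,0.06,6.4],
  ],
  twist=[0,0,0,0,0,0,0,0,0,0,0,0,0,0],
)

```text
time: 12.1
tool_pos: [0.3454, 0.2826, 0.0272]
ee_rot: [-179.5, 1.2, 95.8]
force: [-1.2, -0.7, 7.0]
width: 0.0129
```

>>> send_rows(
  fingers=[0,0,0,0,0,0,0],
  offset=[
    [0,0,-0.5],
    [0,0,-2],
    [0,0,-4],
    [0,0,-6],
    [0,0,-8],
    [0,0,-8],
    [0,0,-8],
  ],
  twist=[0,0,0,0,0,0,0],
)

```text
time: 12.8
tool_pos: [0.3456, 0.2841, 0.1069]
ee_rot: [-179.5, 1.2, 95.8]
force: [-0.2, -0.4, -3.7]
width: 0.013
```

```bash
python3 - <<'E'
from h import *
np.set_printoptions(precision=1,suppress=True)
o=shot("g2"); crop(o["top"],(130,140,290,260),5,"pics/t7.png"); crop(o["side"],(130,50,250,180),4.6,"pics/s7.png")
for r in rects(o["top"],(236,140,300,220),.01): print(r)
print(bot.read_state()["force"])
go(564.4,98,120,3.7)
E
```

```text
(570.5686645507812, -1.652557373046875, 191.7886505126953, 160.75738525390625, 3.5848984718322754)
[ 0.3  0.  -3. ]
now [345.1 283.6 106.1] [-179.4    1.3   95.8] off cm [-20.7  19.9  -1.1] twist -1.534 j7 -33.0 w 12.7 t 12.9
```

View pics/s7.png

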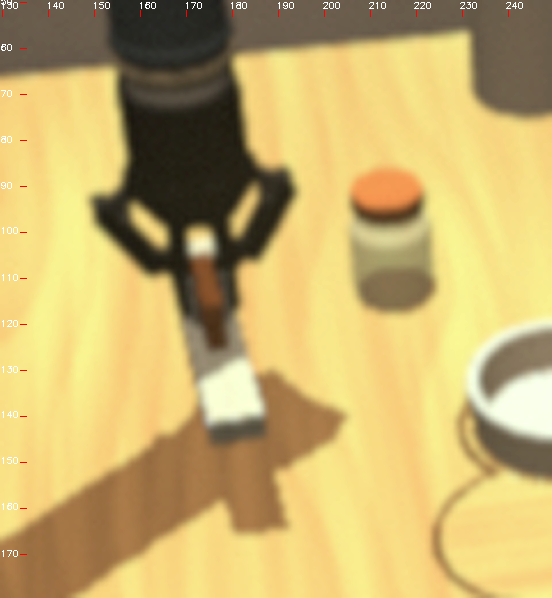

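>>> send_rows(
  fingers=[0,0,0,0,0,0,0,0,0,0,0,0,0,0,0,0,0,0],
  offset=[
    [-0.7,0.7,-0.5],
    [-2,2,-1],
    [-3.5,3.4,-1.1],
    [-5,4.8,-1.1],
    [-6.5,6.2,-1.1],
    [-8,7.7,-1.1],
    [-9.5,9.1,-1.1],
    [-11,10.6,-1.1],
    [-12.5,12,-1.1],
    [-14,13.5,-1.1],
    [-15.5,14.9,-1.1],
    [-17,16.4,-1.1],
    [-18.5,17.8,-1.1],
    [-19.7,19,-1.1],
    [-20.4,19.6,-1.1],
    [-20.7,19.9,-1.1],
    [-20.7,19.9,-1.1],
    [-20.7,19.9,-1.1],
  ],
  twist=[-0.05,-0.15,-0.25,-0.36,-0.47,-0.58,-0.69,-0.8,-0.91,-1.02,-1.13,-1.24,-1.35,-1.45,-1.5,-1.534,-1.534,-1.534],
)

```text
time: 14.7
tool_pos: [0.5632, 0.0979, 0.1183]
ee_rot: [-178.7, -0.7, -176.4]
force: [-0.2, 0.1, -3.8]
width: 0.0133
```

```bash
python3 - <<'E'
from h import *
np.set_printoptions(precision=1,suppress=True)
o=shot("g3"); crop(o["top"],(130,120,300,245),4.7,"pics/t8.png"); crop(o["side"],(190,50,350,240),3.1,"pics/s8.png")
# slab edge line fit from raw first picture
im=cv2.imread("pics/raw_top_d3.png")[:,:,::-1]
K=4;x0,y0=236,140
big=cv2.resize(im[y0:220,x0:300],None,fx=K,fy=K); m=white(big)
c=max(cv2.findContours(m,cv2.RETR_EXTERNAL,cv2.CHAIN_APPROX_NONE)[0],key=cv2.contourArea)
w=back("top",(c[:,0]+.5)/K-.5+[x0,y0],.01)*1000
a=np.radians(3.7);R=np.array([[np.cos(a),-np.sin(a)],[np.sin(a),np.cos(a)]])
q=(w-[570.7,-1.7])@R
for nm,s in(("+y",q[:,1]>70),("-y",q[:,1]<-70),("+x",q[:,0]>85),("-x",q[:,0]<-85)):
    p=q[s]; i=0 if "y" in nm else 1; p=p[abs(p[:,i])<(75 if i==0 else 60)]
    vx,vy,px,py=cv2.fitLine(p.astype(np.float32),cv2.DIST_HUBER,0,.01,.01).ravel(); print(nm,wrap(np.degrees(np.arctan2(vy,vx)),180 if i==0 else 180),px,py,len(p))
go(564.4,98,120,3.7)
E
```

```text
+y -1.4920425 13.749021 77.99879 278
-y 0.18792725 -0.44157946 -79.22388 190
+x 89.86749 94.65464 0.647491 151
-x -89.94367 -95.16571 -0.48112792 154
now [563.3  98.3 118.8] [-178.7   -0.7 -176.3] off cm [-0.1 -0.  -0.1] twist -0.0 j7 80.0 w 13.6 t 14.8
```

View pics/t8.png

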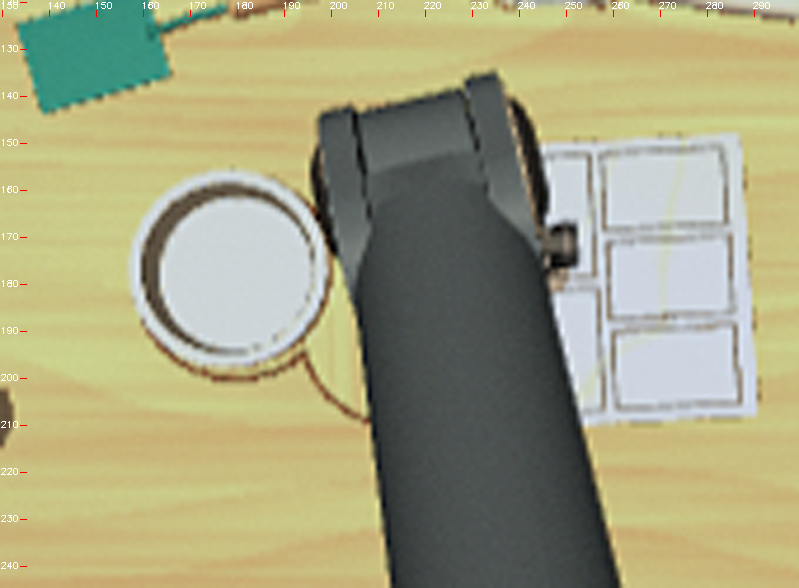

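View pics/s8.png

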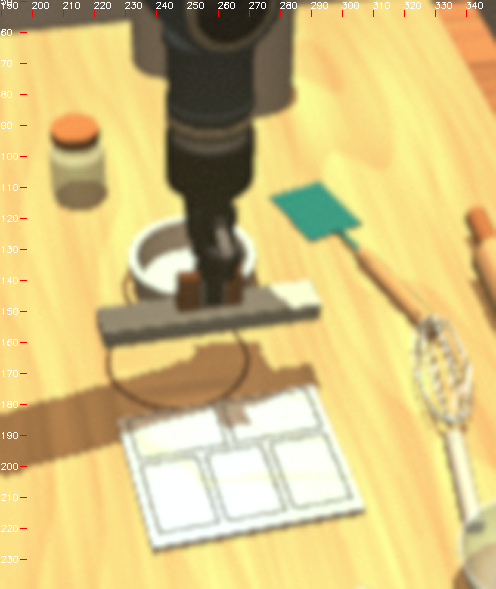

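>>> send_rows(
  fingers=[0,0,0,0,0,0,0,0,0,0,0,0],
  offset=[
    [-0.1,0.25,1],
    [-0.1,0.25,3],
    [-0.1,0.25,5],
    [-0.1,0.25,7],
    [-0.1,0.25,8],
    [-0.1,0.25,8.5],
    [-0.1,0.25,8.8],
    [-0.1,0.25,9],
    [-0.1,0.25,9],
    [-0.1,0.25,9],
    [-0.1,0.25,9],
    [-0.1,0.25,9],
  ],
  twist=[0,0,0,0,0,0,0,0,0,0,0,0],
)

```text
time: 16.0
tool_pos: [0.5636, 0.0989, 0.0295]
ee_rot: [-178.7, -0.6, -176.3]
force: [-4.9, 0.2, 5.4]
width: 0.0131
```

```bash
python3 - <<'E'
from h import *
o=shot("g4"); crop(o["top"],(130,120,300,245),4.7,"pics/t9.png"); crop(o["side"],(200,90,320,240),4,"pics/s9.png")
print(bot.read_state()["force"])
go(564.4,96.2,27,3.7)
E
```

```text
[-4.50384366  0.70509387  6.21252053]
now [563.5  99.   29.4] [-178.7   -0.6 -176.3] off cm [-0.07 -0.27  0.25] twist -0.0 j7 80.0 w 13.4 t 16.1
```

View pics/s9.png

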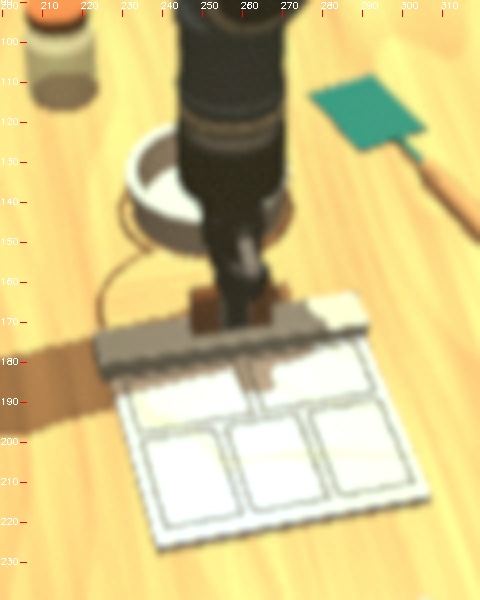

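>>> send_rows(
  fingers=[2.5,2.5,2.5,2.5,2.5,2.5,2.5,0,0,0,0,0,0,0,0],
  offset=[
    [0,0,0],
    [0,0,0],
    [0,0,0],
    [0,0,0.1],
    [0,0,0.2],
    [0,0,0.2],
    [0,0,0.2],
    [0,0,0.2],
    [0,0,0.2],
    [0,0,0.2],
    [0,0,0.2],
    [0,0,0.2],
    [0,0,0.2],
    [0,0,0.2],
    [0,0,0.2],
  ],
  twist=[0,0,0,0,0,0,0,0,0,0,0,0,0,0,0],
)

```text
time: 17.6
tool_pos: [0.5636, 0.0989, 0.0276]
ee_rot: [-178.7, -0.6, -176.3]
force: [-0.4, 0.9, 4.1]
width: 0.013
```

>>> send_rows(
  fingers=[0,0,0,0,0,0,0,0,0,0],
  offset=[
    [0,-0.1,0],
    [0,-0.2,0],
    [0,-0.3,0],
    [0,-0.4,0],
    [0,-0.5,0],
    [0,-0.6,0],
    [0,-0.7,0],
    [0,-0.7,0],
    [0,-0.7,0],
    [0,-0.7,0],
  ],
  twist=[0,0,0,0,0,0,0,0,0,0],
)

```text
time: 18.6
tool_pos: [0.5639, 0.0962, 0.0277]
ee_rot: [-179.0, -0.6, -176.2]
force: [-1.6, 9.7, -0.3]
width: 0.0131
```

```bash
python3 - <<'E'
from h import *
o=shot("g5"); crop(o["side"],(200,90,320,240),4,"pics/s10.png")
print(bot.read_state()["force"],bot.read_state()["torque"])
go(564.4,96.2,27,3.7)
E
```

```text
[-0.24390363  9.73793194  0.29520078] [ 2.31622362  0.20860863 -0.13364608]
now [563.9  96.2  27.8] [-179.    -0.6 -176.2] off cm [-0.05 -0.    0.08] twist 0.002 j7 81.0 w 12.8 t 18.7
```

View pics/s10.png

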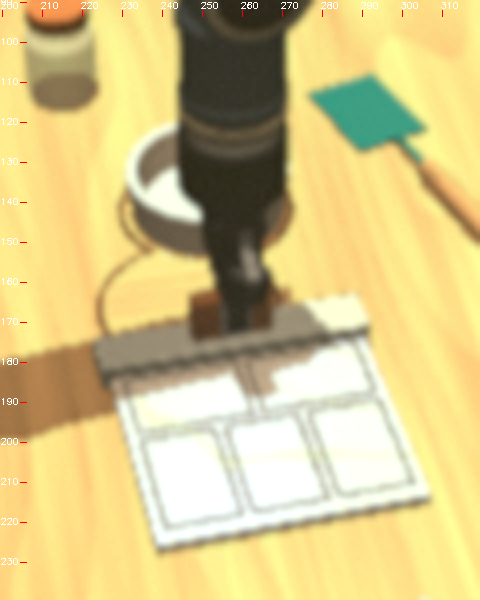

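>>> send_rows(
  fingers=[0,0,0,0,0,2.5,2.5,2.5,2.5,2.5,2.5,2.5,2.5],
  offset=[
    [0,-0.4,0],
    [0,-0.6,0],
    [0,-0.7,0],
    [0,-0.7,0],
    [0,0,0],
    [0,0,0],
    [0,0,0],
    [0,0,0],
    [0,0,-1],
    [0,0,-3],
    [0,0,-6],
    [0,0,-10],
    [0,0,-12],
  ],
  twist=[0,0,0,0,0,0,0,0,0,0,0,0,0],
)

```text
time: 20.0
tool_pos: [0.5666, 0.0981, 0.1517]
ee_rot: [-179.0, -0.3, -176.2]
force: [0.8, -0.3, 0.3]
width: 0.0248
```

```bash
python3 - <<'E'
from h import *
go(515,-120,150,83.5)
E
```

```text
now [566.6  98.1 151.7] [-179.    -0.3 -176.2] off cm [  6.58 -21.42   0.56] twist -1.392 j7 80.0 w 24.8 t 20.0
```

```bash
python3 - <<'E'
from h import *
go(495.7,-234.4,110,83.5)
E
```

```text
now [566.6  98.1 151.7] [-179.    -0.3 -176.2] off cm [  9.23 -32.64   4.76] twist -1.392 j7 80.0 w 24.8 t 20.0
```

>>> send_rows(
  fingers=[3.5,3.5,3.5,3.5,3.5,3.5,3.5,3.5,3.5,3.5,3.5,3.5,3.5,3.5,3.5,3.5],
  offset=[
    [0.7,-2.5,0],
    [1.5,-6,0],
    [2.5,-10,0],
    [3.6,-14,0],
    [4.7,-18,0],
    [5.8,-22,0],
    [7,-26,0],
    [8,-30,0],
    [9.2,-32.6,1],
    [9.2,-32.6,3],
    [9.2,-32.6,4.7],
    [9.2,-32.6,4.7],
    [9.2,-32.6,4.7],
    [9.2,-32.6,4.7],
    [9.2,-32.6,4.7],
    [9.2,-32.6,4.7],
  ],
  twist=[0.14,0.28,0.42,0.56,0.7,0.84,0.98,1.12,1.26,1.4,1.54,1.68,1.75,1.75,1.75,1.75],
)

```text
time: 21.6
tool_pos: [0.4961, -0.234, 0.111]
ee_rot: [-180.0, 1.0, 83.6]
force: [0.1, -1.7, -0.8]
width: 0.035
```

```bash
python3 - <<'E'
from h import *
np.set_printoptions(precision=1,suppress=True)
o=shot("p1"); crop(o["top"],(130,120,300,245),4.7,"pics/t11.png"); crop(o["top"],(300,130,410,220),7,"pics/t12.png")
im=o["top"]
for nm,b,z in(("tins",(310,140,400,220),.028),("slab",(245,140,300,220),.010),("dish",(145,145,205,216),.042),("str",(220,130,245,220),.020)):
  for r in rects(im,b,z): print(nm,np.array(r))
go(495.7,-234.4,31,83.5)
E
```

```text
tins [ 627.8 -219.6   82.    52.7   44.8]
slab [571.2  -9.3 192.2 145.5   3.5]
dish [572.9 260.5 128.6 127.9   0.9]
str [563.4  87.3 200.9  61.7   1.8]
now [ 496.1 -234.   110.9] [-179.9    1.    83.5] off cm [ 0.1 -0.   8. ] twist 0.0 j7 30.0 w 34.9 t 21.7
```

View pics/t11.png

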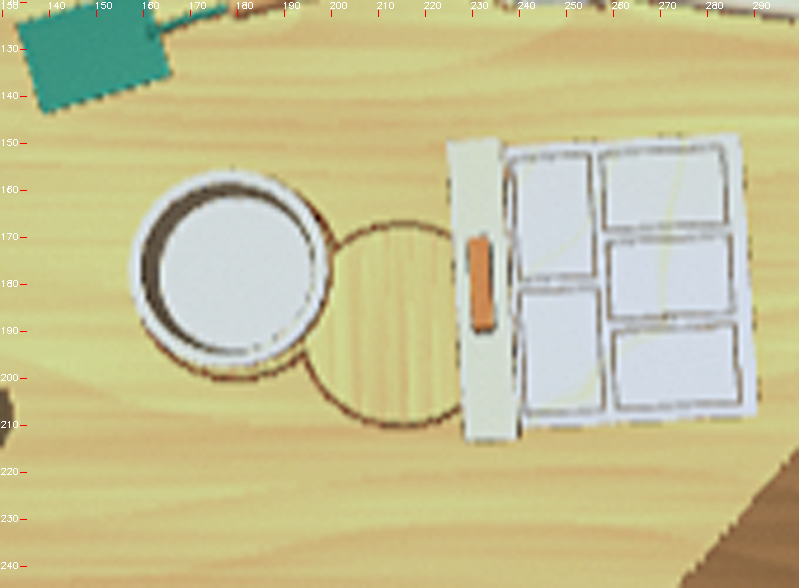

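View pics/t12.png

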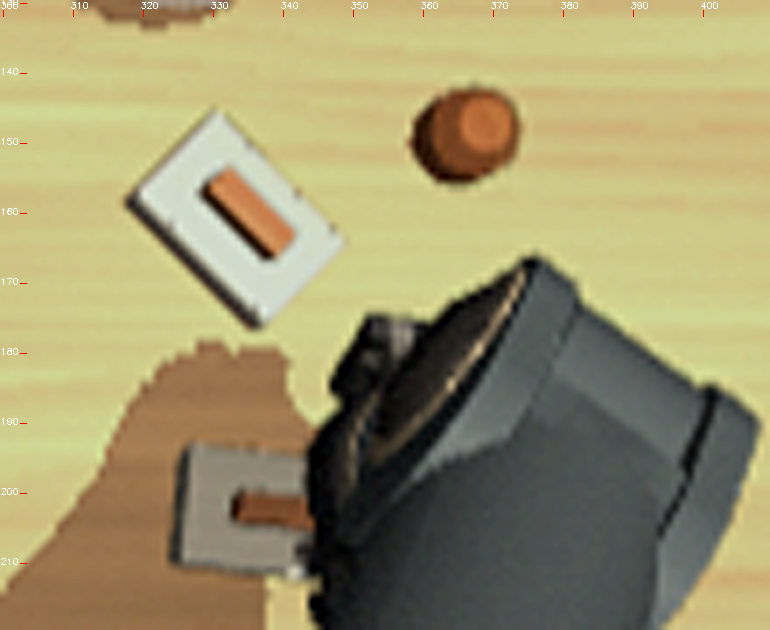

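>>> send_rows(
  fingers=[3.5,3.5,3.5,3.5,3.5,3.5,0,0,0,0,0,0,0,0],
  offset=[
    [0.1,0,2],
    [0.1,0,4],
    [0.1,0,6],
    [0.1,0,7.4],
    [0.1,0,7.9],
    [0.1,0,7.9],
    [0.1,0,7.9],
    [0.1,0,7.9],
    [0.1,0,7.9],
    [0.1,0,7.9],
    [0.1,0,7.9],
    [0.1,0,7.9],
    [0.1,0,7.9],
    [0.1,0,7.9],
  ],
  twist=[0,0,0,0,0,0,0,0,0,0,0,0,0,0],
)

```text
time: 23.1
tool_pos: [0.4966, -0.2347, 0.0329]
ee_rot: [180.0, 1.0, 83.5]
force: [0.0, 0.1, 6.6]
width: 0.0125
```

>>> send_rows(
  fingers=[0,0,0,0,0,0,0,0],
  offset=[
    [0,0,-0.5],
    [0,0,-2],
    [0,0,-4],
    [0,0,-6],
    [0,0,-8],
    [0,0,-9],
    [0,0,-9],
    [0,0,-9],
  ],
  twist=[0,0,0,0,0,0,0,0],
)

```text
time: 23.9
tool_pos: [0.4964, -0.2327, 0.1226]
ee_rot: [180.0, 1.0, 83.5]
force: [-1.0, -0.3, -1.5]
width: 0.0121
```

```bash
python3 - <<'E'
from h import *
np.set_printoptions(precision=1,suppress=True)
o=shot("p2"); crop(o["side"],(220,160,380,330),3.5,"pics/s12.png")
a=np.radians(3.7);R=np.array([[np.cos(a),-np.sin(a)],[np.sin(a),np.cos(a)]])
for n,p in dict(p0=(-45,49),p1=(45,49),p2=(-60,-26),p3=(0,-26),p4=(60,-26)).items(): print(n,R@p+[570.7,-1.7])
q=R@(-45,49)+[570.7,-1.7]
go(*q,120,3.7)
E
```

```text
p0 [522.6  44.3]
p1 [612.4  50.1]
p2 [512.5 -31.5]
p3 [572.4 -27.6]
p4 [632.3 -23.8]
now [ 496.  -232.7  121.9] [-179.9    1.    83.5] off cm [27.8 -0.5 -0.3] twist 1.393 j7 29.0 w 12.7 t 24.0
```

View pics/s12.png

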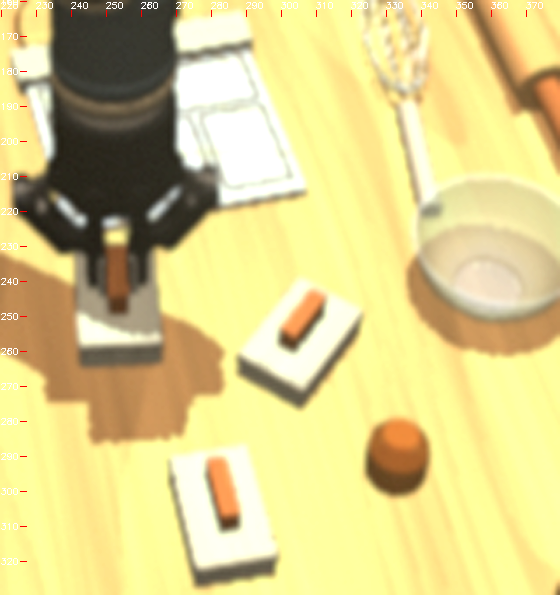

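>>> send_rows(
  fingers=[0,0,0,0,0,0,0,0,0,0,0,0,0,0,0,0,0],
  offset=[
    [0.8,0,-0.3],
    [2.4,0,-0.3],
    [4.4,0,-0.3],
    [6.6,-0.1,-0.3],
    [8.8,-0.1,-0.3],
    [11,-0.2,-0.3],
    [13.2,-0.2,-0.3],
    [15.4,-0.2,-0.3],
    [17.6,-0.3,-0.3],
    [19.8,-0.3,-0.3],
    [22,-0.4,-0.3],
    [24,-0.4,-0.3],
    [25.8,-0.5,-0.3],
    [27,-0.5,-0.3],
    [27.8,-0.5,-0.3],
    [27.8,-0.5,-0.3],
    [27.8,-0.5,-0.3],
  ],
  twist=[0.05,0.15,0.27,0.39,0.51,0.63,0.75,0.87,0.99,1.09,1.19,1.28,1.35,1.393,1.393,1.393,1.393],
)

```text
time: 25.7
tool_pos: [0.5222, 0.0434, 0.12]
ee_rot: [179.0, 0.3, 3.7]
force: [0.1, -0.4, -1.9]
width: 0.0125
```

```bash
python3 - <<'E'
from h import *
o=shot("p3"); crop(o["side"],(200,90,320,240),4,"pics/s13.png")
go(522.6,44.3,43,3.7)
E
```

```text
now [522.2  43.  120.2] [179.    0.2   3.6] off cm [ 0.08 -0.26  7.72] twist -0.001 j7 -67.0 w 12.6 t 25.8
```

View pics/s13.png

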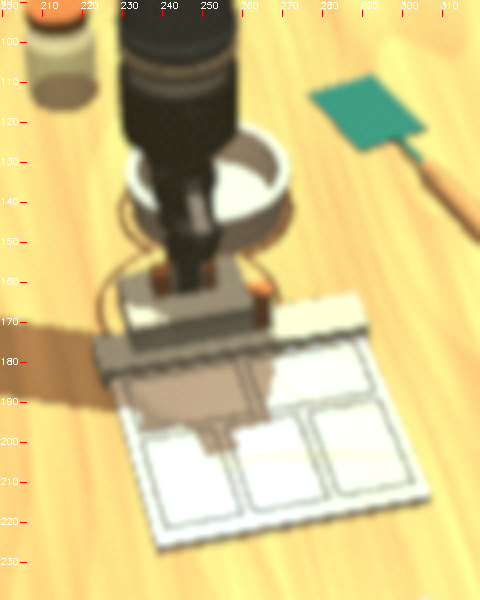

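>>> send_rows(
  fingers=[0,0,0,0,0,0,0,0,0,0],
  offset=[
    [0.1,-0.2,1],
    [0.1,-0.2,3],
    [0.1,-0.2,5],
    [0.1,-0.2,6.3],
    [0.1,-0.2,7],
    [0.1,-0.2,7.4],
    [0.1,-0.2,7.7],
    [0.1,-0.2,7.7],
    [0.1,-0.2,7.7],
    [0.1,-0.2,7.7],
  ],
  twist=[0,0,0,0,0,0,0,0,0,0],
)

```text
time: 26.8
tool_pos: [0.5233, 0.0436, 0.0437]
ee_rot: [179.0, 0.2, 3.6]
force: [-1.3, -1.0, 1.5]
width: 0.0126
```

```bash
python3 - <<'E'
from h import *
o=shot("p4"); crop(o["side"],(200,90,320,240),4,"pics/s14.png")
go(522.6,44.3,43,3.7); print(bot.read_state()["force"])
E
```

```text
now [523.3  43.6  43.7] [179.    0.2   3.6] off cm [-0.07 -0.08  0.07] twist -0.001 j7 -62.0 w 12.4 t 26.9
[-0.09219199 -2.224981    1.571128  ]
```

View pics/s14.png

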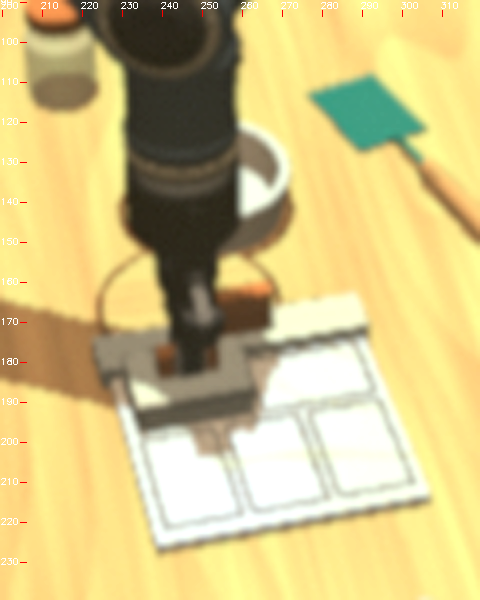

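Tin is seated in outline 0. Release and lift.

>>> send_rows(
  fingers=[3,3,3,3,3,3,3,3,3,3],
  offset=[
    [0,0,0.05],
    [0,0,0],
    [0,0,0],
    [0,0,0],
    [0,0,-1],
    [0,0,-3],
    [0,0,-6],
    [0,0,-9],
    [0,0,-10],
    [0,0,-10],
  ],
  twist=[0,0,0,0,0,0,0,0,0,0],
)

```text
time: 27.9
tool_pos: [0.5245, 0.0455, 0.1452]
ee_rot: [179.1, -0.0, 3.7]
force: [-1.0, -0.3, 0.2]
width: 0.03
```

```bash
python3 - <<'E'
from h import *
np.set_printoptions(precision=1,suppress=True)
o=shot("p5"); 
for r in rects(o["top"],(300,130,400,220),.028): print(np.array(r))
go(628,-219.7,120,44.8)
E
```

```text
[ 544.1 -345.    81.5   53.3  -89. ]
[ 628.2 -219.6   82.5   52.2   44.8]
now [522.9  45.6 143.1] [179.    0.2   3.7] off cm [ 8.8 27.1  2.7] twist -0.718 j7 -69.0 w 30.0 t 28.0
```

>>> send_rows(
  fingers=[3.5,3.5,3.5,3.5,3.5,3.5,3.5,3.5,3.5,3.5,3.5,3.5,3.5],
  offset=[
    [1,3,0],
    [2.2,7,0],
    [3.5,11,0],
    [5,15,0],
    [6.2,19,0],
    [7.5,23,0],
    [8.5,26,1],
    [8.8,27.1,2.7],
    [8.8,27.1,2.7],
    [8.8,27.1,2.7],
    [8.8,27.1,2.7],
    [8.8,27.1,2.7],
    [8.8,27.1,2.7],
  ],
  twist=[-0.1,-0.2,-0.3,-0.4,-0.5,-0.6,-0.718,-0.718,-0.718,-0.718,-0.718,-0.718,-0.718],
)

```text
time: 29.3
tool_pos: [0.6283, -0.2183, 0.1207]
ee_rot: [179.4, 0.8, 44.9]
force: [-0.1, 0.3, 0.2]
width: 0.035
```

```bash
python3 - <<'E'
from h import *
np.set_printoptions(precision=1,suppress=True)
o=shot("p6"); crop(o["side"],(220,150,380,330),3.3,"pics/s15.png"); crop(o["top"],(150,120,310,240),5,"pics/t15.png")
go(628,-219.7,31,44.8)
E
```

```text
now [ 628.2 -218.8  120.7] [179.4   0.8  44.9] off cm [ 0. -0.  9.] twist 0.001 j7 -9.0 w 35.4 t 29.4
```

View pics/s15.png

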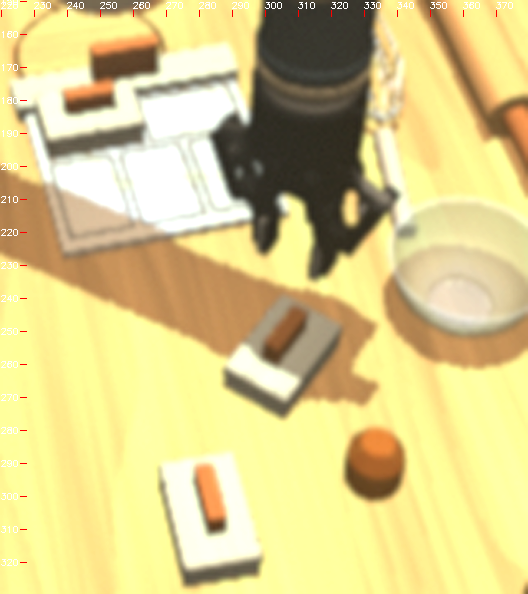

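View pics/t15.png

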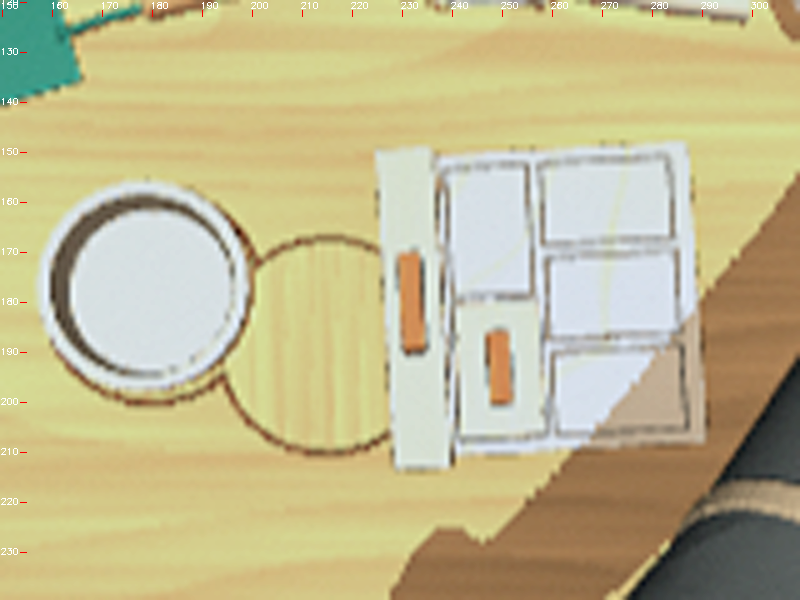

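>>> send_rows(
  fingers=[3.5,3.5,3.5,3.5,3.5,3.5,0,0,0,0,0,0,0,0],
  offset=[
    [0,0,2],
    [0,0,4.5],
    [0,0,7],
    [0,0,8.5],
    [0,0,8.9],
    [0,0,8.9],
    [0,0,8.9],
    [0,0,8.9],
    [0,0,8.9],
    [0,0,8.9],
    [0,0,8.9],
    [0,0,8.9],
    [0,0,8.9],
    [0,0,8.9],
  ],
  twist=[0,0,0,0,0,0,0,0,0,0,0,0,0,0],
)

```text
time: 30.8
tool_pos: [0.629, -0.2209, 0.0333]
ee_rot: [179.3, 0.7, 44.9]
force: [0.3, 0.5, 6.5]
width: 0.0128
```

>>> send_rows(
  fingers=[0,0,0,0,0,0,0,0],
  offset=[
    [0,0,-0.5],
    [0,0,-2],
    [0,0,-4],
    [0,0,-6],
    [0,0,-8],
    [0,0,-9],
    [0,0,-9],
    [0,0,-9],
  ],
  twist=[0,0,0,0,0,0,0,0],
)

```text
time: 31.6
tool_pos: [0.6286, -0.2189, 0.1228]
ee_rot: [179.3, 0.7, 44.9]
force: [-0.1, 0.4, -2.6]
width: 0.0124
```

```bash
python3 - <<'E'
from h import *
go(612.4,50.1,120,3.7)
E
```

```text
now [ 628.6 -218.9  122.8] [179.3   0.7  44.9] off cm [ 17.83 -20.21  -0.17] twist 0.718 j7 -9.0 w 12.4 t 31.6
```

>>> send_rows(
  fingers=[0,0,0,0,0,0,0,0,0,0,0,0,0,0,0,0,0],
  offset=[
    [0.5,-0.6,-0.2],
    [1.6,-1.8,-0.2],
    [3,-3.4,-0.2],
    [4.4,-5,-0.2],
    [5.8,-6.6,-0.2],
    [7.2,-8.2,-0.2],
    [8.6,-9.8,-0.2],
    [10,-11.4,-0.2],
    [11.4,-13,-0.2],
    [12.8,-14.5,-0.2],
    [14.2,-16,-0.2],
    [15.6,-17.6,-0.2],
    [16.8,-19,-0.2],
    [17.5,-19.8,-0.2],
    [17.8,-20.2,-0.2],
    [17.8,-20.2,-0.2],
    [17.8,-20.2,-0.2],
  ],
  twist=[0.03,0.08,0.13,0.19,0.25,0.31,0.37,0.43,0.49,0.55,0.61,0.66,0.69,0.718,0.718,0.718,0.718],
)

```text
time: 33.3
tool_pos: [0.612, 0.0489, 0.1199]
ee_rot: [179.0, 0.1, 3.7]
force: [-1.0, -0.4, -0.9]
width: 0.0122
```

```bash
python3 - <<'E'
from h import *
o=shot("p7"); crop(o["side"],(200,90,320,240),4,"pics/s16.png")
go(612.6,50.1,43,3.7)
E
```

```text
now [612.2  48.6 120.3] [1.79e+02 1.00e-01 3.60e+00] off cm [ 0.07 -0.28  7.72] twist -0.001 j7 -66.0 w 12.8 t 33.4
```

View pics/s16.png

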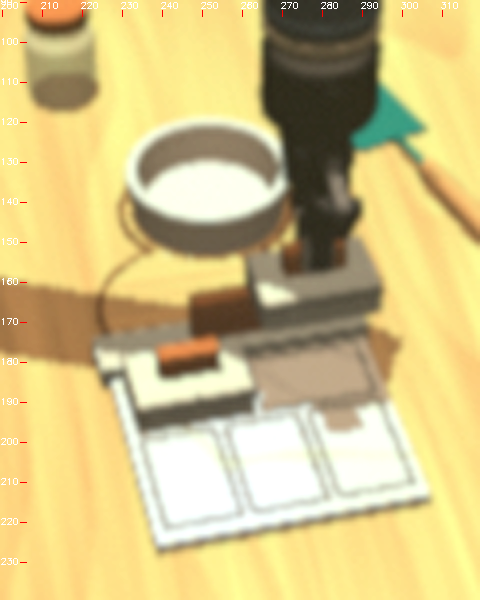

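>>> send_rows(
  fingers=[0,0,0,0,0,0,0,0,0,0],
  offset=[
    [0.1,-0.25,1],
    [0.1,-0.25,3],
    [0.1,-0.25,5],
    [0.1,-0.25,6.3],
    [0.1,-0.25,7],
    [0.1,-0.25,7.4],
    [0.1,-0.25,7.7],
    [0.1,-0.25,7.7],
    [0.1,-0.25,7.7],
    [0.1,-0.25,7.7],
  ],
  twist=[0,0,0,0,0,0,0,0,0,0],
)

```text
time: 34.4
tool_pos: [0.6134, 0.0496, 0.0438]
ee_rot: [179.0, 0.0, 3.6]
force: [-0.1, -0.3, 0.7]
width: 0.013
```

```bash
python3 - <<'E'
from h import *
o=shot("p8"); crop(o["side"],(200,90,320,240),4,"pics/s17.png")
go(612.6,50.1,43,3.7); print(bot.read_state()["force"])
E
```

```text
now [613.4  49.6  43.8] [179.    0.    3.6] off cm [-0.08 -0.06  0.08] twist -0.001 j7 -62.0 w 12.2 t 34.5
[ 0.72743776 -0.58271897  1.47637212]
```

View pics/s17.png

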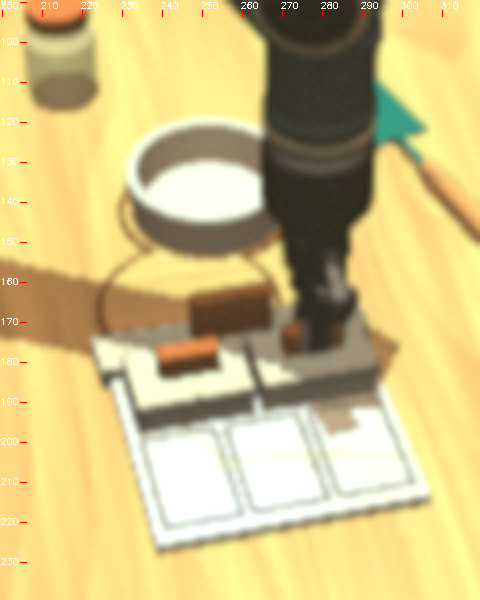

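>>> send_rows(
  fingers=[3,3,3,3,3,3,3,3,3,3],
  offset=[
    [0,0,0.05],
    [0,0,0],
    [0,0,0],
    [0,0,0],
    [0,0,-1],
    [0,0,-3],
    [0,0,-6],
    [0,0,-9],
    [0,0,-10],
    [0,0,-10],
  ],
  twist=[0,0,0,0,0,0,0,0,0,0],
)

```text
time: 35.5
tool_pos: [0.6144, 0.0514, 0.1456]
ee_rot: [179.0, -0.2, 3.6]
force: [0.2, 0.6, 0.1]
width: 0.0297
```

```bash
python3 - <<'E'
from h import *
np.set_printoptions(precision=1,suppress=True)
o=shot("p9"); 
for r in rects(o["top"],(300,130,400,220),.028): print(np.array(r))
go(544.4,-345,120,-89.6+180)
E
```

```text
[ 544.3 -345.1   81.2   53.   -89.6]
now [612.7  51.7 143. ] [179.    0.1   3.7] off cm [-9.3 39.1  3. ] twist -1.514 j7 -67.0 w 30.2 t 35.6
```

>>> send_rows(
  fingers=[3.5,3.5,3.5,3.5,3.5,3.5,3.5,3.5,3.5,3.5,3.5,3.5,3.5,3.5,3.5,3.5],
  offset=[
    [-0.6,2.5,0],
    [-1.5,6,0],
    [-2.4,10,0],
    [-3.4,14,0],
    [-4.3,18,0],
    [-5.3,22,0],
    [-6.2,26,0],
    [-7.2,30,0],
    [-8.1,34,0],
    [-9,37.5,1],
    [-9.3,39.1,3],
    [-9.3,39.1,3],
    [-9.3,39.1,3],
    [-9.3,39.1,3],
    [-9.3,39.1,3],
    [-9.3,39.1,3],
  ],
  twist=[-0.12,-0.26,-0.4,-0.54,-0.68,-0.82,-0.96,-1.1,-1.24,-1.38,-1.514,-1.514,-1.514,-1.514,-1.514,-1.514],
)

```text
time: 37.2
tool_pos: [0.5457, -0.3437, 0.1204]
ee_rot: [-180.0, 1.0, 90.5]
force: [-0.1, 0.3, 0.1]
width: 0.0351
```

```bash
python3 - <<'E'
from h import *
np.set_printoptions(precision=1,suppress=True)
o=shot("p10"); crop(o["side"],(220,150,380,330),3.3,"pics/s18.png"); crop(o["top"],(150,120,310,240),5,"pics/t18.png")
go(544.3,-345,31,90.4)
E
```

```text
now [ 545.4 -344.1  120.3] [-180.     1.    90.5] off cm [ 0.1 -0.1  8.9] twist 0.001 j7 44.0 w 34.8 t 37.3
```

View pics/s18.png

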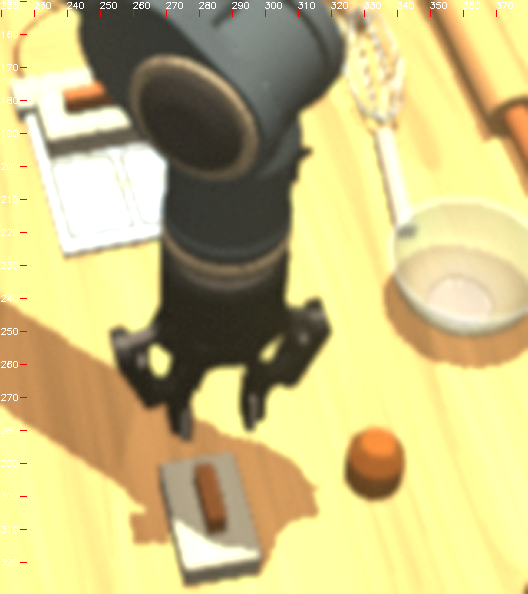

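View pics/t18.png

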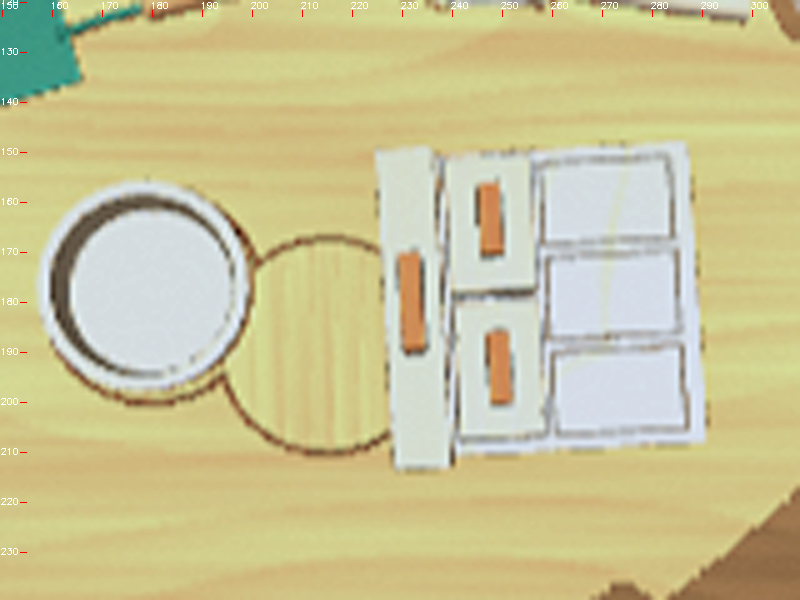

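>>> send_rows(
  fingers=[3.5,3.5,3.5,3.5,3.5,3.5,0,0,0,0,0,0,0,0],
  offset=[
    [0.1,-0.1,2],
    [0.1,-0.1,4.5],
    [0.1,-0.1,7],
    [0.1,-0.1,8.4],
    [0.1,-0.1,8.8],
    [0.1,-0.1,8.8],
    [0.1,-0.1,8.8],
    [0.1,-0.1,8.8],
    [0.1,-0.1,8.8],
    [0.1,-0.1,8.8],
    [0.1,-0.1,8.8],
    [0.1,-0.1,8.8],
    [0.1,-0.1,8.8],
    [0.1,-0.1,8.8],
  ],
  twist=[0,0,0,0,0,0,0,0,0,0,0,0,0,0],
)

```text
time: 38.7
tool_pos: [0.5452, -0.3453, 0.0337]
ee_rot: [179.9, 1.1, 90.5]
force: [-1.0, 0.9, 5.7]
width: 0.0124
```

>>> send_rows(
  fingers=[0,0,0,0,0,0,0,0],
  offset=[
    [0,0,-0.5],
    [0,0,-2],
    [0,0,-4],
    [0,0,-6],
    [0,0,-8],
    [0,0,-9],
    [0,0,-9],
    [0,0,-9],
  ],
  twist=[0,0,0,0,0,0,0,0],
)

```text
time: 39.5
tool_pos: [0.5447, -0.3432, 0.1233]
ee_rot: [179.9, 1.0, 90.5]
force: [-0.2, 0.4, -1.6]
width: 0.0126
```

```bash
python3 - <<'E'
from h import *
go(572.4,-27.6,120,93.7)
E
```

```text
now [ 544.7 -343.2  123.3] [179.9   1.   90.5] off cm [31.54  3.03 -0.23] twist -0.056 j7 44.0 w 12.6 t 39.5
```

>>> send_rows(
  fingers=[0,0,0,0,0,0,0,0,0,0,0,0,0,0,0,0,0,0],
  offset=[
    [0.8,0.1,-0.2],
    [2.4,0.2,-0.2],
    [4.6,0.4,-0.2],
    [7,0.6,-0.2],
    [9.4,0.9,-0.2],
    [11.8,1.1,-0.2],
    [14.2,1.3,-0.2],
    [16.6,1.6,-0.2],
    [19,1.8,-0.2],
    [21.4,2,-0.2],
    [23.8,2.3,-0.2],
    [26,2.5,-0.2],
    [28,2.7,-0.2],
    [29.8,2.9,-0.2],
    [31,3,-0.2],
    [31.5,3,-0.2],
    [31.5,3,-0.2],
    [31.5,3,-0.2],
  ],
  twist=[-0.01,-0.02,-0.03,-0.04,-0.056,-0.056,-0.056,-0.056,-0.056,-0.056,-0.056,-0.056,-0.056,-0.056,-0.056,-0.056,-0.056,-0.056],
)

```text
time: 41.3
tool_pos: [0.5719, -0.0289, 0.1197]
ee_rot: [180.0, 1.1, 93.6]
force: [0.4, -0.0, -1.9]
width: 0.0122
```

```bash
python3 - <<'E'
from h import *
o=shot("p11"); crop(o["side"],(200,90,320,240),4,"pics/s19.png")
go(572.4,-27.6,43,93.7)
E
```

```text
now [572.  -29.3 119.8] [180.    1.1  93.6] off cm [0.31 0.05 7.67] twist -0.002 j7 15.0 w 12.6 t 41.4
```

View pics/s19.png

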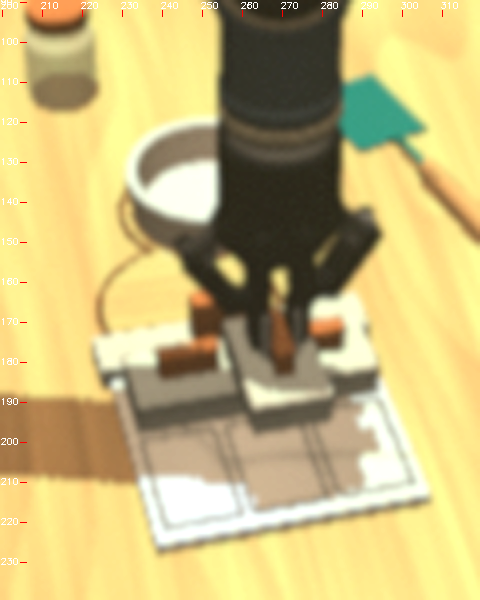

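>>> send_rows(
  fingers=[0,0,0,0,0,0,0,0,0,0],
  offset=[
    [0.2,0.05,1],
    [0.2,0.05,3],
    [0.2,0.05,5],
    [0.2,0.05,6.3],
    [0.2,0.05,7],
    [0.2,0.05,7.4],
    [0.2,0.05,7.65],
    [0.2,0.05,7.65],
    [0.2,0.05,7.65],
    [0.2,0.05,7.65],
  ],
  twist=[0,0,0,0,0,0,0,0,0,0],
)

```text
time: 42.4
tool_pos: [0.5728, -0.0286, 0.0437]
ee_rot: [179.9, 1.0, 93.6]
force: [0.7, 0.2, 0.7]
width: 0.0128
```

```bash
python3 - <<'E'
from h import *
o=shot("p12"); crop(o["side"],(200,90,320,240),4,"pics/s20.png")
go(572.4,-27.6,43,93.7); print(bot.read_state()["force"])
E
```

```text
now [572.9 -28.6  43.7] [179.9   1.   93.6] off cm [ 0.11 -0.04  0.07] twist -0.002 j7 18.0 w 12.7 t 42.5
[0.20359426 0.79978295 0.13329496]
```

View pics/s20.png

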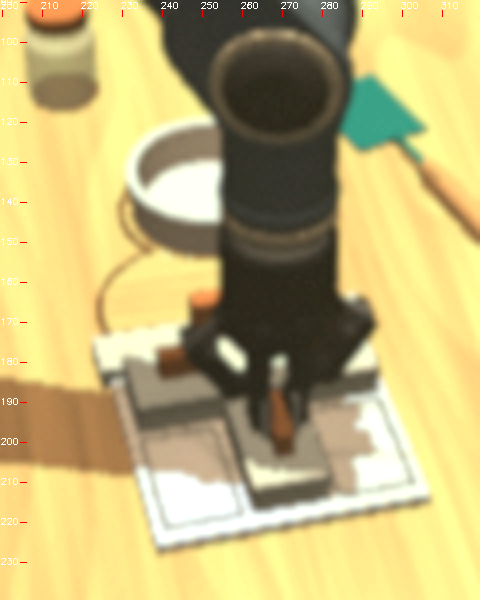

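>>> send_rows(
  fingers=[0,0,3,3,3,3,3,3,3,3,3,3,3],
  offset=[
    [0.1,0,0.15],
    [0.1,0,0.15],
    [0,0,0.1],
    [0,0,0.1],
    [0,0,0.1],
    [0,0,0.05],
    [0,0,-1],
    [0,0,-3],
    [0,0,-6],
    [0,0,-9],
    [0,0,-13],
    [0,0,-17],
    [0,0,-20],
  ],
  twist=[0,0,0,0,0,0,0,0,0,0,0,0,0],
)

```text
time: 43.8
tool_pos: [0.5729, -0.0252, 0.2471]
ee_rot: [179.7, 1.0, 93.6]
force: [0.8, 0.7, 0.3]
width: 0.0298
```

```bash
python3 - <<'E'
from h import *
go(540,-330,250,93.7)
E
```

```text
now [572.9 -25.2 247.1] [179.7   1.   93.6] off cm [-30.22  -5.17   0.23] twist -0.003 j7 11.0 w 29.8 t 43.8
```

>>> send_rows(
  fingers=[3,3,3,3,3,3,3,3,3,3,3],
  offset=[
    [-2,0,0],
    [-6,-1,0],
    [-10,-2,0],
    [-14,-2.5,0],
    [-18,-3,0],
    [-22,-4,0],
    [-26,-4.5,0],
    [-30,-5,0],
    [-32,-5,0],
    [-32,-5,0],
    [-32,-5,0],
  ],
  twist=[0,0,0,0,0,0,0,0,0,0,0],
)

```text
time: 44.9
tool_pos: [0.5427, -0.3473, 0.2528]
ee_rot: [179.7, 1.0, 93.5]
force: [0.0, -0.7, -0.6]
width: 0.0301
```

```bash
python3 - <<'E'
from h import *
np.set_printoptions(precision=1,suppress=True)
o=shot("f1"); crop(o["side"],(190,90,350,240),4,"pics/s21.png"); crop(o["top"],(150,130,310,230),5,"pics/t21.png")
cv2.imwrite("pics/fulltop.png",o["top"][:,:,::-1])
im=o["top"]
a=np.radians(3.7);R=np.array([[np.cos(a),-np.sin(a)],[np.sin(a),np.cos(a)]])
# orange grips -> centres at grip top z
def grips(b,z):
    K=4;x0,y0,x1,y1=b
    h=cv2.cvtColor(cv2.resize(np.ascontiguousarray(im[y0:y1,x0:x1]),None,fx=K,fy=K),cv2.COLOR_RGB2HSV)
    m=((h[:,:,1]>125)&(h[:,:,0]<16)&(h[:,:,2]>110)).astype(np.uint8)
    for c in cv2.findContours(m,cv2.RETR_EXTERNAL,cv2.CHAIN_APPROX_NONE)[0]:
        if cv2.contourArea(c)<20*K*K: continue
        w=back("top",(c[:,0]+.5)/K-.5+[x0,y0],z)*1000
        (cx,cy),(p,q),an=cv2.minAreaRect(w.astype(np.float32))
        if p<q: an+=90;p,q=q,p
        print("slab",R.T@(np.array([cx,cy])-[570.7,-1.7]),"size",p,q,"ang rel",wrap(an-3.7,180))
grips((220,140,245,225),.058); grips((243,140,300,225),.060)
# white tin tops: lower sat/greenish hue vs slab blue
h=cv2.cvtColor(np.ascontiguousarray(im),cv2.COLOR_RGB2HSV); print(h[160,260],h[185,262],h[165,255-2],h[200,232],h[155,270])
for r in rects(im,(145,145,205,216),.042): print("dish",np.array(r))
E
```

```text
slab [-1.9 98.8] size 55.252559661865234 11.940630912780762 ang rel 0.3061683654785128
slab [-45.2  47.7] size 40.187644958496094 11.161938667297363 ang rel 1.1335127830505343
slab [ -0.3 -27.4] size 40.40165328979492 10.83200454711914 ang rel 89.73893098831178
slab [45.5 48.3] size 39.59416961669922 11.682657241821289 ang rel -0.6122688770294218
[100  16 147] [ 65  10 146] [ 50  16 144] [ 49  14 143] [ 94  12 146]
dish [572.9 260.5 128.6 127.9   0.9]
```

View pics/t21.png

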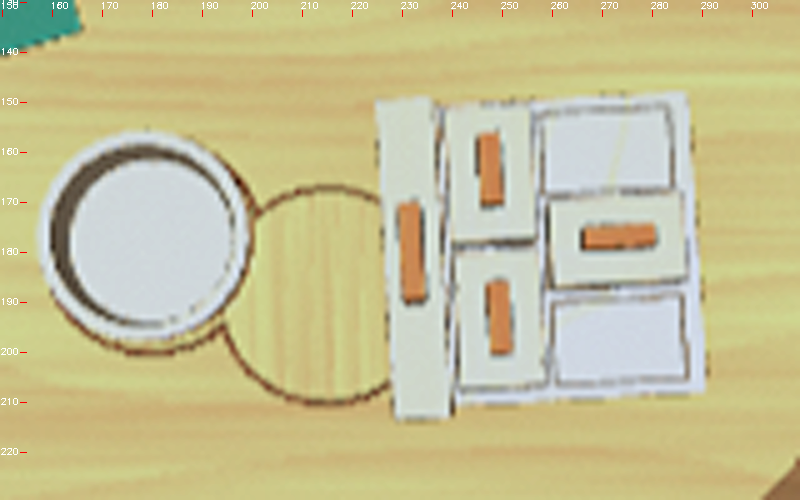

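View pics/s21.png

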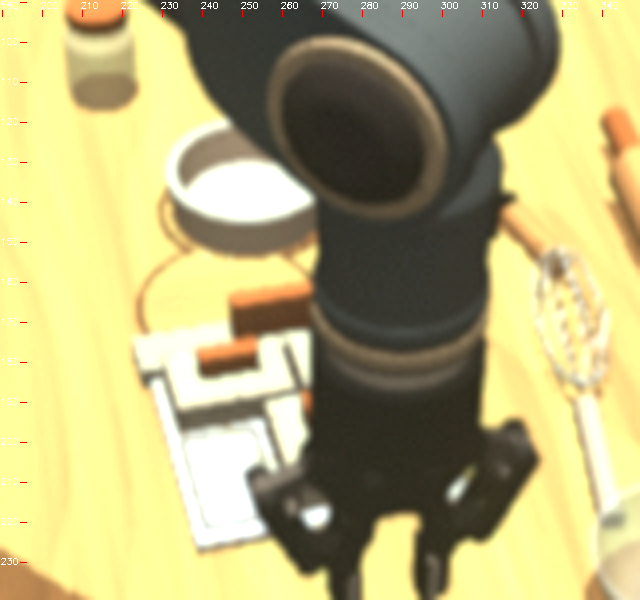

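View pics/fulltop.png

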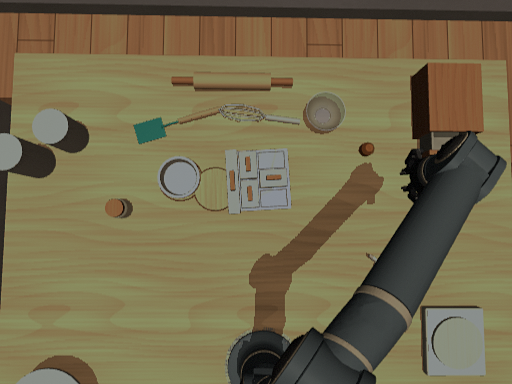

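```bash
python3 - <<'E'
from h import *
np.set_printoptions(precision=2,suppress=True)
im=cv2.imread("pics/raw_top_f1.png")[:,:,::-1]
g=cv2.cvtColor(np.ascontiguousarray(im),cv2.COLOR_RGB2GRAY).astype(np.float32)
s=cv2.cvtColor(np.ascontiguousarray(im),cv2.COLOR_RGB2HSV)[:,:,1].astype(np.float32)
a=np.radians(3.7);R=np.array([[np.cos(a),-np.sin(a)],[np.sin(a),np.cos(a)]])
# saturation profile across bar in slab y at z=.02 for several slab x : outer-edge half-crossing and dark line
for x in(-92,-75,-55,-40,40,55,75,90):
    Y=np.arange(70,125,.5); W=(np.c_[0*Y+x,Y]@R.T+[570.7,-1.7])/1000
    uv=proj("top",np.c_[W,0*Y+.02]).astype(np.float32)
    S=cv2.remap(s,uv[:,:1],uv[:,1:],1)[:,0]; G=cv2.remap(g,uv[:,:1],uv[:,1:],1)[:,0]
    o=Y[(Y>108)&(S>55)][0]; k=(Y>72)&(Y<92)
    print(x,"outer edge",o,"dark min at",Y[k][G[k].argmin()],G[k].min())
E
```

```text
-92 outer edge 115.5 dark min at 79.5 66.75
-75 outer edge 117.5 dark min at 75.5 76.71875
-55 outer edge 116.5 dark min at 74.5 85.17969
-40 outer edge 116.0 dark min at 79.5 70.87891
40 outer edge 117.5 dark min at 75.0 88.319336
55 outer edge 117.0 dark min at 80.5 68.875
75 outer edge 117.0 dark min at 76.5 84.78516
90 outer edge 117.5 dark min at 75.5 108.46289
```

```bash
python3 - <<'E'
from h import *
a=np.radians(3.7);R=np.array([[np.cos(a),-np.sin(a)],[np.sin(a),np.cos(a)]])
p=R@(0,142)+[570.7,-1.7]; print(p); go(*p,150,93.7)
E
```

```text
[561.53641223 140.00401779]
now [ 543.4 -345.8  252.7] [179.7   1.   93.7] off cm [48.53  4.88  9.48] twist -0.0 j7 46.0 w 30.0 t 45.0
```

>>> send_rows(
  fingers=[0,0,0,0,0,0,0,0,0,0,0,0,0,0,0,0,0,0],
  offset=[
    [2,0,0],
    [5.5,0.3,0],
    [9.5,0.7,0],
    [13.5,1.2,0],
    [17.5,1.6,0],
    [21.5,2,0],
    [25.5,2.5,0],
    [29.5,3,0],
    [33.5,3.4,0],
    [37.5,3.8,0],
    [41.5,4.2,0],
    [45.5,4.6,0],
    [48.5,4.9,0],
    [48.5,4.9,3],
    [48.5,4.9,6.5],
    [48.5,4.9,9.5],
    [48.5,4.9,9.5],
    [48.5,4.9,9.5],
  ],
  twist=[0,0,0,0,0,0,0,0,0,0,0,0,0,0,0,0,0,0],
)

```text
time: 46.8
tool_pos: [0.5615, 0.1407, 0.1504]
ee_rot: [179.7, 1.0, 93.8]
force: [-0.3, -0.0, 0.4]
width: 0.0002
```

```bash
python3 - <<'E'
from h import *
np.set_printoptions(precision=1,suppress=True)
o=shot("n1"); crop(o["side"],(180,90,340,240),4,"pics/s22.png")
go(561.5,140,10,93.7)
E
```

```text
now [562.9 140.5 151.8] [179.5   0.9  93.7] off cm [ 0.2 -0.3 14.2] twist 0.0 j7 -4.0 w -0.3 t 46.9
```

View pics/s22.png

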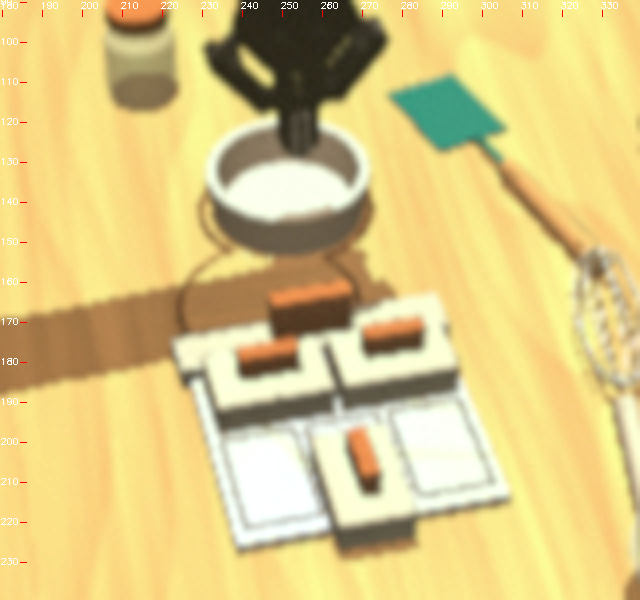

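>>> send_rows(
  fingers=[0,0,0,0,0,0,0,0],
  offset=[
    [0.2,-0.3,3],
    [0.2,-0.3,6],
    [0.2,-0.3,9],
    [0.2,-0.3,12],
    [0.2,-0.3,13.5],
    [0.2,-0.3,14.1],
    [0.2,-0.3,14.1],
    [0.2,-0.3,14.1],
  ],
  twist=[0,0,0,0,0,0,0,0],
)

```text
time: 47.7
tool_pos: [0.5623, 0.1405, 0.0123]
ee_rot: [179.4, 0.9, 93.7]
force: [0.5, 0.1, -0.3]
width: 0.0004
```

>>> send_rows(
  fingers=[0,0,0,0,0,0,0,0,0],
  offset=[
    [-0.3,0,0],
    [-0.6,0,0],
    [-0.9,0,0],
    [-1.1,0,0],
    [-1.3,0,0],
    [-1.5,0,0],
    [-1.6,0,0],
    [-1.7,0,0],
    [-1.7,0,0],
  ],
  twist=[0,0,0,0,0,0,0,0,0],
)

```text
time: 48.6
tool_pos: [0.5634, 0.125, 0.0125]
ee_rot: [179.4, 0.8, 93.8]
force: [-0.8, 4.6, 0.3]
width: 0.0002
```

>>> send_rows(
  fingers=[0,0,0,0,0,0],
  offset=[
    [-0.3,0,0],
    [-0.5,0,0],
    [-0.7,0,0],
    [-0.8,0,0],
    [-0.8,0,0],
    [-0.8,0,0],
  ],
  twist=[0,0,0,0,0,0],
)

```text
time: 49.2
tool_pos: [0.5634, 0.1247, 0.013]
ee_rot: [179.4, 0.3, 94.1]
force: [-2.4, 15.2, 1.7]
width: -0.0
```

>>> send_rows(
  fingers=[0,0,0,0,0,0,0,0,0],
  offset=[
    [0.3,0,0],
    [0.8,0,0],
    [1.5,0,0],
    [1.5,0,-3],
    [1.5,0,-7],
    [1.5,0,-11],
    [1.5,0,-15],
    [1.5,0,-17],
    [1.5,0,-17],
  ],
  twist=[0,0,0,0,0,0,0,0,0],
)

```text
time: 50.1
tool_pos: [0.5625, 0.1399, 0.1862]
ee_rot: [179.0, 0.2, 94.0]
force: [-0.2, -0.2, -0.3]
width: -0.0002
```

```bash
python3 - <<'E'
from h import *
np.set_printoptions(precision=1,suppress=True)
o=shot("n2"); crop(o["side"],(180,90,340,240),4,"pics/s23.png"); crop(o["top"],(200,130,330,230),6,"pics/t23.png")
go(561.5,140,180,93.7)
E
```

```text
now [560.1 139.8 182.6] [179.4   0.3  94. ] off cm [0.  0.1 0.3] twist 0.006 j7 -4.0 w 0.3 t 50.2
```

View pics/s23.png

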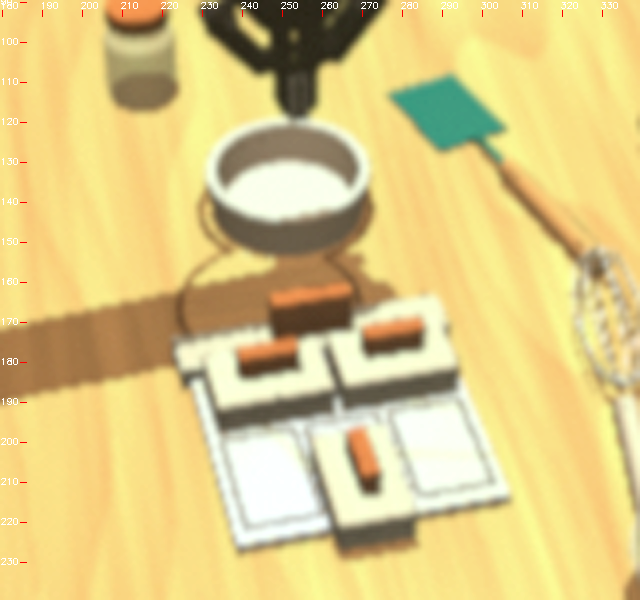

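View pics/t23.png

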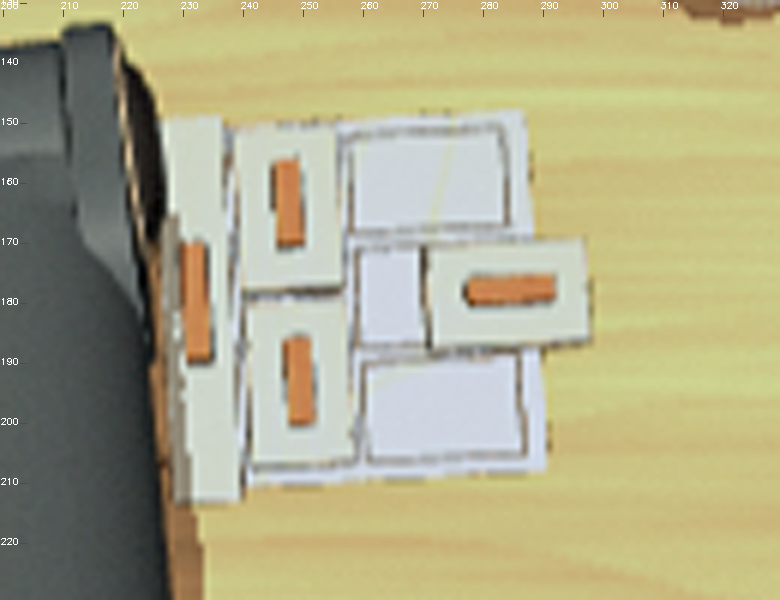

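```bash
cat >> h.py <<'E'
SR=np.radians(3.7);SR=np.array([[np.cos(SR),-np.sin(SR)],[np.sin(SR),np.cos(SR)]])
def grips(im,b,z):
    K=4;x0,y0,x1,y1=b
    h=cv2.cvtColor(cv2.resize(np.ascontiguousarray(im[y0:y1,x0:x1]),None,fx=K,fy=K),cv2.COLOR_RGB2HSV)
    m=((h[:,:,1]>125)&(h[:,:,0]<16)&(h[:,:,2]>110)).astype(np.uint8)
    for c in cv2.findContours(m,cv2.RETR_EXTERNAL,cv2.CHAIN_APPROX_NONE)[0]:
        if cv2.contourArea(c)<20*K*K: continue
        w=back("top",(c[:,0]+.5)/K-.5+[x0,y0],z)*1000
        (cx,cy),(p,q),an=cv2.minAreaRect(w.astype(np.float32))
        if p<q: an+=90;p,q=q,p
        print("world",cx.__round__(1) if 1 else 0,round(cy,1),"slab",(SR.T@(np.array([cx,cy])-[570.7,-1.7])).round(1),"size",round(p,1),round(q,1),"ang",round(wrap(an,180),1),"rel",round(wrap(an-3.7,180),1))
E
python3 - <<'E'
from h import *
im=cv2.imread("pics/raw_top_n2.png")[:,:,::-1]
grips(im,(220,140,245,225),.058);grips(im,(243,140,310,225),.060)
go(573,-63,130,93.7)
E
```

```text
world 562.5 95.9 slab [-1.9 98. ] size 55.1 11.5 ang 3.7 rel -0.0
world 522.6 43.1 slab [-45.1  47.8] size 40.1 10.7 ang 3.2 rel -0.5
world 569.4 -62.5 slab [ -5.2 -60.6] size 41.0 11.0 ang -85.0 rel -88.7
world 612.7 49.5 slab [45.2 48.3] size 39.0 11.7 ang 3.2 rel -0.5
now [560.1 139.8 182.6] [179.4   0.3  94. ] off cm [-20.29  -0.19   5.37] twist 0.006 j7 -4.0 w 0.3 t 50.2
```

```bash
python3 - <<'E'
from h import *
go(569.4,-62.5,120,94.8)
E
```

```text
now [560.1 139.8 182.6] [179.4   0.3  94. ] off cm [-20.21  -0.56   6.37] twist -0.014 j7 -4.0 w 0.3 t 50.2
```

>>> send_rows(
  fingers=[3,3,3,3,3,3,3,3,3,3,3],
  offset=[
    [-2,0,0],
    [-6,-0.2,0],
    [-10,-0.3,0],
    [-14,-0.4,0],
    [-18,-0.5,0],
    [-20.2,-0.56,1],
    [-20.2,-0.56,4],
    [-20.2,-0.56,6.4],
    [-20.2,-0.56,6.4],
    [-20.2,-0.56,6.4],
    [-20.2,-0.56,6.4],
  ],
  twist=[0,0,0,-0.014,-0.014,-0.014,-0.014,-0.014,-0.014,-0.014,-0.014],
)

```text
time: 51.3
tool_pos: [0.5699, -0.0625, 0.1202]
ee_rot: [179.4, 0.4, 94.8]
force: [-0.2, -0.2, 0.3]
width: 0.0301
```

```bash
python3 - <<'E'
from h import *
o=shot("r1"); crop(o["side"],(180,90,340,240),4,"pics/s24.png")
go(569.4,-62.5,41,94.8)
E
```

```text
now [570.1 -62.4 120.7] [179.3   0.3  94.8] off cm [ 0.04 -0.17  7.97] twist 0.001 j7 21.0 w 30.0 t 51.4
```

View pics/s24.png

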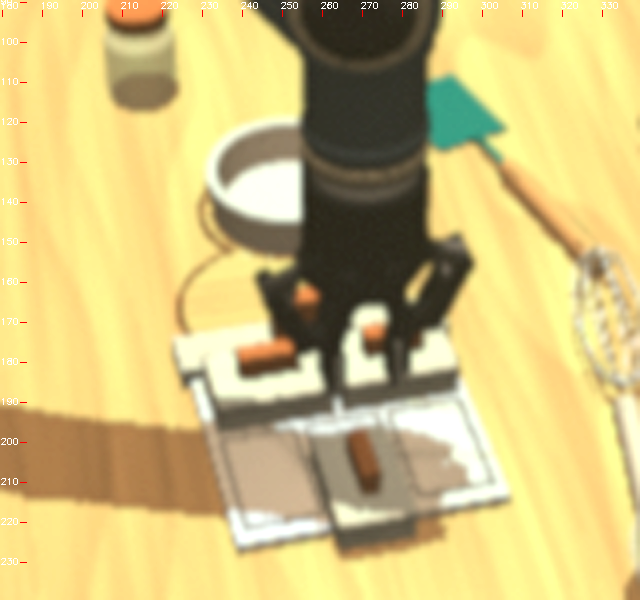

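>>> send_rows(
  fingers=[3,3,3,3,3,3,0,0,0,0,0,0,0,0],
  offset=[
    [0,-0.1,2],
    [0,-0.1,4.5],
    [0,-0.1,6.5],
    [0,-0.1,7.5],
    [0,-0.1,7.8],
    [0,-0.1,7.8],
    [0,-0.1,7.8],
    [0,-0.1,7.8],
    [0,-0.1,7.8],
    [0,-0.1,7.8],
    [0,-0.1,7.8],
    [0,-0.1,7.8],
    [0,-0.1,7.8],
    [0,-0.1,7.8],
  ],
  twist=[0,0,0,0,0,0,0,0,0,0,0,0,0,0],
)

```text
time: 52.8
tool_pos: [0.5712, -0.0629, 0.0439]
ee_rot: [179.2, 0.3, 94.8]
force: [0.1, 0.5, 6.2]
width: 0.0125
```

>>> send_rows(
  fingers=[0,0,0,0,0,0],
  offset=[
    [0,0,-0.5],
    [0,0,-1.5],
    [0,0,-3],
    [0,0,-4],
    [0,0,-4],
    [0,0,-4],
  ],
  twist=[0,0,0,0,0,0],
)

```text
time: 53.4
tool_pos: [0.5707, -0.0626, 0.0843]
ee_rot: [179.1, 0.3, 94.9]
force: [0.1, 0.3, -2.2]
width: 0.0122
```

```bash
python3 - <<'E'
from h import *
# grip centre at TCP-> target place3
go(572.4+.6,-27.6+.3,84,93.7-.2)
E
```

```text
now [570.7 -62.6  84.3] [179.1   0.3  94.9] off cm [3.5  0.53 0.02] twist 0.024 j7 23.0 w 12.2 t 53.4
```

>>> send_rows(
  fingers=[0,0,0,0,0,0,0,0,0,0,0,0,0],
  offset=[
    [0.5,0.1,0],
    [1.3,0.2,0],
    [2.1,0.3,0],
    [2.9,0.45,0],
    [3.5,0.53,0],
    [3.5,0.53,0.3],
    [3.5,0.53,1.5],
    [3.5,0.53,2.8],
    [3.5,0.53,3.6],
    [3.5,0.53,4],
    [3.5,0.53,4.1],
    [3.5,0.53,4.1],
    [3.5,0.53,4.1],
  ],
  twist=[0.01,0.024,0.024,0.024,0.024,0.024,0.024,0.024,0.024,0.024,0.024,0.024,0.024],
)

```text
time: 54.7
tool_pos: [0.5724, -0.0278, 0.0439]
ee_rot: [179.3, 0.2, 93.4]
force: [-5.7, 0.8, 10.7]
width: 0.0127
```

```bash
python3 - <<'E'
from h import *
o=shot("r2"); crop(o["side"],(200,90,320,240),4,"pics/s25.png")
go(573,-27.3,43.7,93.5); print(bot.read_state()["force"])
E
```

```text
now [572.4 -27.9  43.9] [179.3   0.3  93.4] off cm [0.05 0.06 0.02] twist -0.001 j7 20.0 w 12.2 t 54.8
[-4.91898263  0.67910485 10.03786661]
```

View pics/s25.png

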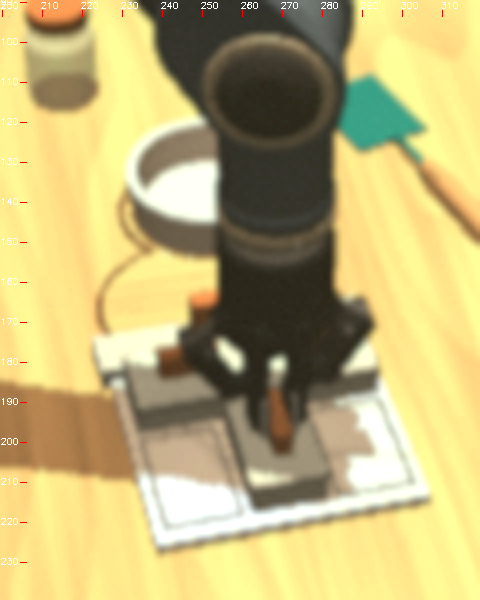

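Seated. Release, lift and retreat toward the right rear.

>>> send_rows(
  fingers=[3,3,3,3,3,3,3,3,3,3,3,3],
  offset=[
    [0,0,0],
    [0,0,0],
    [0,0,0],
    [0,0,-0.1],
    [0,0,-1],
    [0,0,-3],
    [0,0,-6],
    [0,0,-9],
    [0,0,-13],
    [0,0,-17],
    [0,0,-20],
    [0,0,-20],
  ],
  twist=[0,0,0,0,0,0,0,0,0,0,0,0],
)

```text
time: 56.0
tool_pos: [0.5725, -0.0277, 0.2493]
ee_rot: [178.7, 0.2, 93.4]
force: [-0.2, 0.1, 0.9]
width: 0.03
```

>>> send_rows(
  fingers=[3,3,3,3,3,3,3,3,3,3,3,3],
  offset=[
    [-2,-1,0],
    [-6,-2,0],
    [-10,-3,0],
    [-14,-4,0],
    [-18,-5.5,0],
    [-22,-7,0],
    [-26,-8.5,0],
    [-30,-10,0],
    [-34,-11,0],
    [-36,-12,0],
    [-36,-12,0],
    [-36,-12,0],
  ],
  twist=[0,0,0,0,0,0,0,0,0,0,0,0],
)

```text
time: 57.2
tool_pos: [0.4739, -0.3939, 0.2474]
ee_rot: [178.7, 0.2, 93.4]
force: [0.7, 0.2, 0.0]
width: 0.0301
```

```bash
python3 - <<'E'
from h import *
np.set_printoptions(precision=1,suppress=True)
o=shot("f2"); crop(o["side"],(130,80,370,260),3.3,"pics/s26.png"); crop(o["top"],(150,130,310,230),5,"pics/t26.png")
im=o["top"]
grips(im,(220,140,245,225),.058);grips(im,(243,140,310,225),.060)
for r in rects(im,(145,145,205,216),.042): print("dish",np.array(r))
a=cv2.imread("pics/raw_top0.png")[:,:,::-1]
d=cv2.absdiff(a,im).max(2); d[d<40]=0; cv2.imwrite("pics/diff.png",d)
print(bot.read_state()["time"])
E
```

```text
world 562.6 96.1 slab [-1.7 98.2] size 54.8 11.7 ang 5.1 rel 1.4
world 522.6 43.0 slab [-45.1  47.7] size 40.1 10.6 ang 3.4 rel -0.3
world 572.6 -28.7 slab [  0.1 -27. ] size 39.3 10.6 ang -89.6 rel 86.7
world 613.3 49.1 slab [45.8 48. ] size 38.9 11.4 ang 1.6 rel -2.1
dish [572.8 260.4 128.3 128.    3.1]
57.3
```

View pics/t26.png

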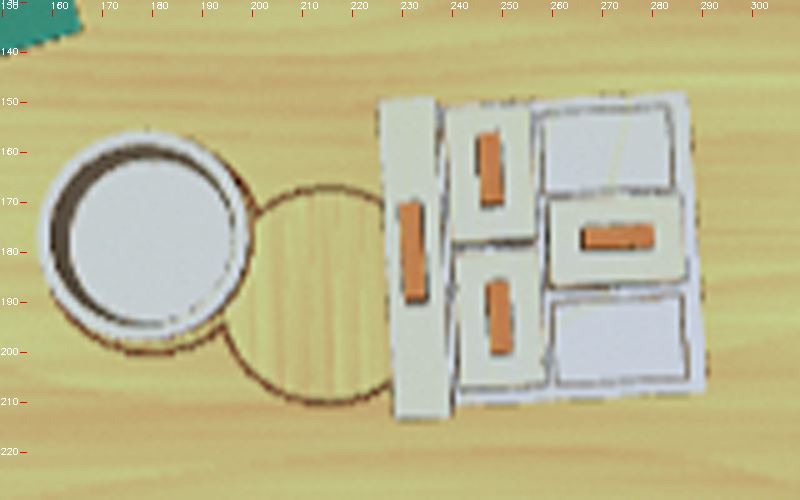

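View pics/s26.png

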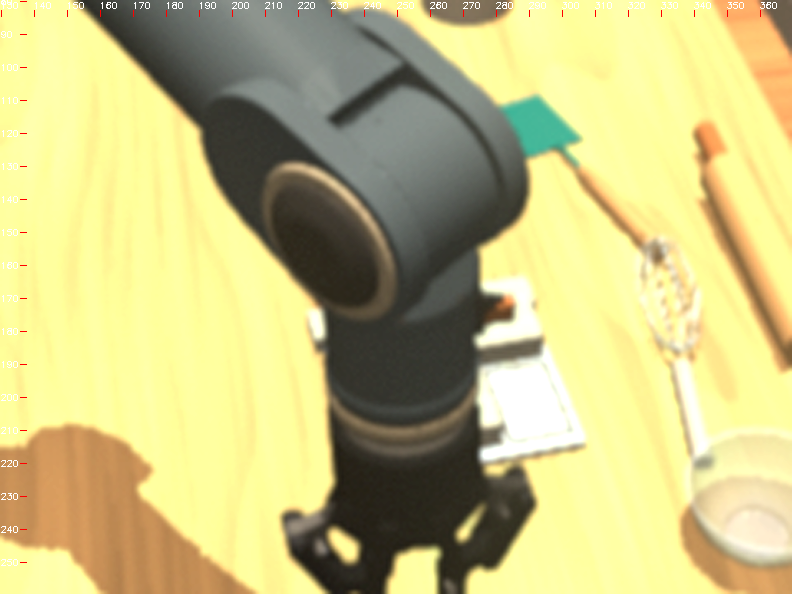

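View pics/diff.png

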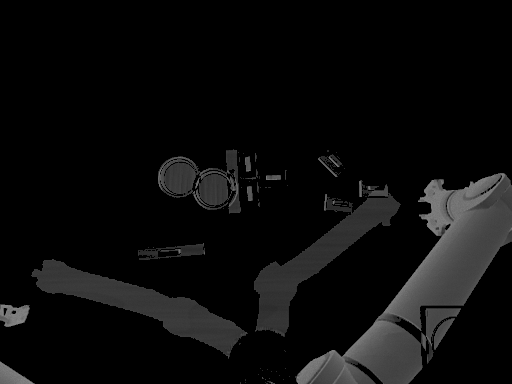

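```bash
python3 - <<'E'
from h import *
im=cv2.imread("pics/raw_side_f2.png")[:,:,::-1]; a=cv2.imread("pics/raw_side0.png")[:,:,::-1]
print(cv2.absdiff(a,im)[305:355,150:200].max(), cv2.absdiff(a,im)[270:305,318:350].max())
print(bot.hand_in())
E
```

```text
38 37
the job is handed in; nothing more can be done
None
```

The job is handed in at about 57 s of the 210 s. The dish is on the free mark, the straightedge is flush along the slab edge, and all three tins present are in their outlines.

- **Dish:** I slid it by pinching its wall, without lifting. Its centre measured about 1.7 mm from the mark's centre.
- **Straightedge:** I pressed it against the +y edge and then nudged it flush from behind. After the nudge its centre was at 98.0 mm in slab y (98 ideal), with 0° measured error, and about 2 mm off centre along the edge.
- **Tins:** they are in outlines 0, 1 and 3, with centres within about 1.5 mm in the last picture. The crosswise tin was found about 35 mm off its outline after I had placed it, so I picked it up and reseated it.
- **Other kitchen things:** image differences against the start showed no movement where visible. The arm hid the cup in the last top picture; the side picture at the cup's position matched the start.
- **Readings that disagreed:** the last grip-angle readings were off by 1–3° (1.4° for the straightedge, up to 3.3° for the crosswise tin). I took this as pixel noise, because the body edges in the picture lined up with the outlines. The arm also blocked the side camera's view of the middle of the slab in that last picture.

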